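Put the grooming tools away in the touch-latch chest and lamp them

TASK

Put the grooming tools away: press the front of the chest's lid down until its touch latch clicks, catch the lid as it springs up and let it rise gently until it stands open, then lay every grooming tool that is on the bench (brush, comb, rake, slicker, whichever are there) in the chest. When they are all in, take the disinfecting lamp wand from its cradle and hold it level so that its lamp faces down over the middle of the open chest, a hand's breadth above the tools, steady for four seconds; then lay the wand back in its cradle and push the lid down until it latches shut, leaving the cup, the pump bottle and the balm jar where they stand.

Things in the scene. Friction and masses are not known exactly. Their poses are not given: they have to be found in the camera images.
- lid (a joint): Lid angle, rad: 0 latched shut, grows as the front edge rises, 1.75 open stop (just past upright, stays), -0.036 pressed to its stop. Latch: pressed past -0.026 (6 mm at the front edge, 3 to 7 N) and let up, it lets go; pushed from open to the same depth and let up, it holds shut. A shallower press leaves it latched. Free from shut, the lid flies up at over 4 rad/s; from 1 rad or more, under 2 rad/s.
- lid_hinge (a point): Middle of the lid's hinge axis, above the chest's far wall, 110 mm behind the chest's middle, 96 mm above the bench; fixed to the chest. x points from the chest's front to the hinge side (away from the robot), y left along the hinge, z up. Lid: plain pine board without handle, 360 mm wide, 235 mm from axis to front edge, 12 mm thick, its underside at axis height when shut; open, its edge is 330 mm high.
- lid_front (a point): Middle of the lid's front edge, on its upper face: 235 mm from the hinge axis, 12 mm above the lid's underside; moves with the lid. A spring pushes the lid open with 2 to 3 N at this edge when shut, fading to almost nothing upright, so whatever pressed it must hold it back or catch it as it rises; to shut, it has to be pushed down all the way.
- chest_floor (a point): Centre of the chest's inner floor, 10 mm above the bench; x from front to hinge side, y left, z up. The chest is an open pine box fixed to the bench, 220 (x) by 360 mm (y) outside, 200 by 340 mm inside; rim 80 mm above the inner floor. Inside the middle of the front wall sits the black latch housing, 44 mm wide, which takes 20 mm of the depth (x = -100 to -80 mm) up to the rim.
- brush: Wooden bristle brush, 162 mm long, loose, may be absent. Lies working side down, x from handle to head; origin on the underside below the grip (x = -30 to +10 mm). Handle x = -80 to +20 mm, 26 mm wide and 28 mm high; oval head x = 20 to 82 mm, 42 mm wide, top 36 mm high, bristles down; 0.10 kg.
- comb: Steel shedding comb with a wooden handle, 160 mm long, loose, may be absent. Lies working side down, x from handle to head; origin on the underside below the grip (x = -30 to +10 mm). Handle x = -80 to +20 mm, 26 mm wide and 24 mm high; flat toothed steel blade x = 18 to 80 mm, about 50 mm wide over the teeth, 5 mm thick at 12 mm height; 0.12 kg.
- rake: Undercoat rake with a black rubber handle and a cross bar of steel pins, 135 mm long, loose, may be absent. Lies working side down, x from handle to head; origin on the underside below the grip (x = -30 to +10 mm). Handle x = -80 to +20 mm, 26 mm wide and 28 mm high; cross bar at x = 37 to 55 mm, 44 mm wide, pins down; 0.11 kg.
- slicker: Slicker brush, black plastic, 150 mm long, loose, may be absent. Lies working side down, x from handle to head; origin on the underside below the grip (x = -30 to +10 mm). Handle x = -80 to +20 mm, 26 mm wide and 26 mm high; rectangular pad x = 20 to 70 mm, 44 mm wide, wire pins down; 0.10 kg.
- wand: Disinfecting (UV) lamp wand, white plastic, 195 mm long, 0.16 kg, lying lamp face down in its cradle. Origin on its underside at the grip; x points to the lamp end, z up out of its back. Handle x = -85 to +30 mm, 30 mm wide, 24 mm thick; flat lamp head x = 25 to 110 mm, 40 mm wide, 20 mm thick. Grip it across the handle at its origin; 25 mm to either side along it is free in the cradle.
- wand_lamp (a point): Centre of the lamp window in the underside of the wand's head, 68 mm ahead of the wand's origin along its x; it shines along the wand's -z.
- cradle: Grey cradle of the wand, fixed to the bench, 194 mm long (x axis, towards the lamp end), origin on the bench. The wand rests in two saddles 25 mm above the bench, its origin straight above this one, its x along this x. Saddles x = -76 to -54 mm (38 mm wide inside) and 41 to 63 mm (50 mm inside), cheeks up to 37 mm above the bench; between them a low web, 8 mm high or less and up to 62 mm wide.
- cup: White enamel cup with a handle, 72 mm across and 65 mm high, loose, not to be disturbed. Origin under its centre.
- pump_bottle: Empty green plastic pump bottle, 64 mm across and 190 mm high, loose, not to be disturbed. Origin under its centre.
- balm_jar: Closed balm jar, 68 mm across, 55 mm high, loose, not to be disturbed. Origin under its centre.
Mind the look-alikes: they are no part of the job. Leave any purple look-alike of the wand alone.

How it is judged:
By the outcome, as a careful person would: the job done as asked, in the order asked, and still so for the second after the job is handed in, with the robot touching nothing.
Of brush, comb, rake, slicker only 2 to 4 are there at a start; the rules pass over those that are not, and their reading is None.
At some moment in a run one of brush, comb, rake, slicker may be knocked a few centimetres aside while the robot is not near it.
It also fails if it takes over 210 s, if anything falls off the work surface, if the arm or the gripper's body presses on something with over 40 N, if the wrist force passes 120 N, or if a joint passes its speed limit or range.

ROBOT

A 6-joint arm with a two-finger parallel gripper is mounted at the origin on the work surface. World frame = base frame: x ahead of the robot, y to its left, z up, the work surface at z = 0. Lengths are in m, angles in rad, forces in N, time in s.
With the tool pointing down it reaches from about 0.275 to 0.875 m from the base axis. Payload 12.5 kg.
Tool frame: the origin (TCP) lies at the very end of the fingers, on their centre line; the grasp point (between the pads) lies 19 mm behind it; z points along the fingers, x is the direction in which the jaws open and shut, and the axes are right-handed (so a half turn about z gives the same grasp; the last joint's range is limited). The gripper opens to 85 mm and grips with 20 to 120 N. Pads are 22 mm wide; open, the fingers measure 114 mm over their backs; the gripper's body (76 mm by 85 mm) begins 54 mm behind the grasp point. The pads swing forward as they close: fully open they stand 13 mm farther back than shut.
Start: joints at [1.248, 0.351, 1.652, -0, 1.139, -0.085], TCP at [0.13, 0.535, 0.231] pointing down, gripper open.
Joint ranges: [-2.75, 2.75], [-0.79, 2.1], [0.01, 2.65], [-1.57, 4.71], [0.07, 3.14], [-2.87, 2.87]. Speed limits (rad/s): [2.22, 2.22, 2.79, 3.14, 3.14, 3.14].

INTERFACE

Orientations are given as a 3x3 rotation matrix whose columns are the frame's x, y, z axes.
In Python, from cell import arm, viewer gives the robot as it stands.
- The arm moves only by the tool move_arm, never from a script. Its argument "plan" is a list of rows, each a list of 2 entries, a list of its own where there are three numbers: the shift along the tool's x, y, z in cm, then the turn about the tool's z in degrees. A call has exactly 10 rows; each row is the pose to reach, as a shift and turn from the pose measured when the call began, along the tool's axes at that moment; what a row does not reach only later rows make up. A row lasts 1/8 s, in which the tool goes at most 62.5 mm and 10.7 degrees, less where a joint would pass 70% of its speed; a pose out of reach is approached as far as the arm can. A call with a gripper value outside its range is refused whole. "gripper" is the closure, from -1 (fully open) to 1 (shut), so that 0 is half open, set as the call begins (left out, the last holds). The fingers move at their own pace and stop on an object; the grip force is fixed at half the most. Time passes only in rows, so rows that repeat a pose let the fingers close, or fill a call up. It gives the time, the measured TCP pose, the force and the opening at its end, in the units of the state.
- arm.state(): the state, without advancing time (a new reading comes with each control period).
- viewer.capture(name): name is "scene" or "top" or "wrist"; returns a dict with "color" (420x560x3 uint8, red, green, blue), "K" (3x3 intrinsics, pixels), "camera_from_world" (4x4, takes a point from world to camera coordinates). Camera axes: x right, y up, looking along -z (the intrinsics and any distortion apply to the point x, -y, -z); pixel columns grow to the right and rows downward; lengths in m; the calibration is good to about 2 mm. A picture is of the moment at which its call begins. There is no depth.
- arm.hand_in(): hands the job in, once; it reports no verdict.
The state is a dict: "time": time; "joints": joint angles; "qd": joint speeds; "joint_efforts": joint torques, N m; "eef_pos": TCP position; "eef_rot": TCP orientation; "ft_force": force on the tool from outside, world axes, zero at the start; "wrist_torque": the same for the moment, N m; "finger_gap": opening from 0.0 (shut) to 1.0 (fully open).
Only numpy, scipy, OpenCV 4.12 (cv2) and the standard library are available. Lean on these libraries where they do the work, as an engineer would, in place of code of your own. Each camera call takes 0.05 s, during which the arm holds its last target.

## Working session

There is one attempt and no reset: what is moved stays moved. The work goes in short steps, Python scripts to look and compute and a tool call to move; the robot and the scene stay as the last step left them, time stands still between calls to the robot, and variables do not carry over. Pictures are saved under pics/ and viewed, and the job is handed in when it is done.

Besides the shell and the picture viewer there is one more tool, called after "Emit:" by a JSON object that holds its "method" and its "body". move_arm: Moves the arm, as the interface text tells. Its arguments: {"type":"object","properties":{"plan":{"type":"array"},"gripper":{"type":"number"}},"required":["plan"]}

```bash
ls; mkdir -p pics; cat > h.py <<'E'
import numpy as np, cv2
from cell import arm, viewer
def cap(n,name):
    d=viewer.capture(n); cv2.imwrite('pics/'+name+'.png',cv2.cvtColor(d['color'],cv2.COLOR_RGB2BGR)); return d
def ray(d,u,v):
    K=d['K'];T=np.array(d['camera_from_world']);R=T[:3,:3];t=T[:3,3]
    p=np.linalg.inv(K)@np.array([u,v,1.]); c=np.array([p[0],-p[1],-p[2]])
    return -R.T@t, R.T@c
def onz(d,u,v,z):
    o,r=ray(d,u,v); s=(z-o[2])/r[2]; return o+s*r
def proj(d,P):
    T=np.array(d['camera_from_world']);c=T[:3,:3]@np.array(P)+T[:3,3]
    q=d['K']@np.array([c[0],-c[1],-c[2]]); return q[:2]/q[2]
E
python3 - <<'E'
from h import *
for n in ['scene','top','wrist']:
    d=cap(n,n+'0'); o,_=ray(d,280,210); print(n,o,d.keys(),d['K'][0,0])
s=arm.state();print(s)
E
```

```text
pics
scene [1.17110809 0.18902054 1.3075921 ] dict_keys(['color', 'K', 'camera_from_world']) 539.8970029574808
top [ 0.35512149 -0.11586581  1.46688576] dict_keys(['color', 'K', 'camera_from_world']) 496.10806578350395
wrist [0.04777084 0.55297104 0.37411692] dict_keys(['color', 'K', 'camera_from_world']) 327.0912687608099
{'time': 0.15, 'joints': array([ 1.24841916e+00,  3.51119231e-01,  1.65225215e+00, -4.11241889e-06,
        1.13909732e+00, -8.45763569e-02]), 'qd': array([ 0.00092671,  0.00054996, -0.00264002, -0.00018595,  0.00013156,
        0.00097214]), 'joint_efforts': array([ 8.81651358e-04, -5.06253648e+01, -2.91505122e+01, -1.29359219e-04,
        3.35328557e-03, -1.78283517e-05]), 'eef_pos': array([0.12944724, 0.53429902, 0.23088787]), 'eef_rot': array([[ 2.35564102e-01,  9.71858775e-01, -2.74009353e-04],
       [ 9.71858421e-01, -2.35564251e-01, -8.32103663e-04],
       [-8.73234055e-04, -7.02845446e-05, -9.99999616e-01]]), 'ft_force': array([-0.03996419, -0.8440412 , -0.18550596]), 'wrist_torque': array([ 0.00879502, -0.01225528, -0.00251657]), 'finger_gap': 1.0046793177766176}
```

View pics/scene0.png

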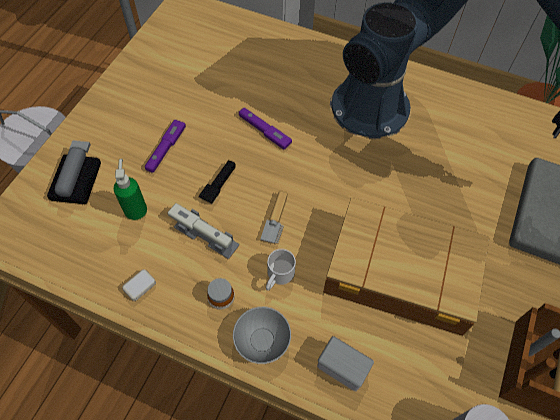

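View pics/top0.png

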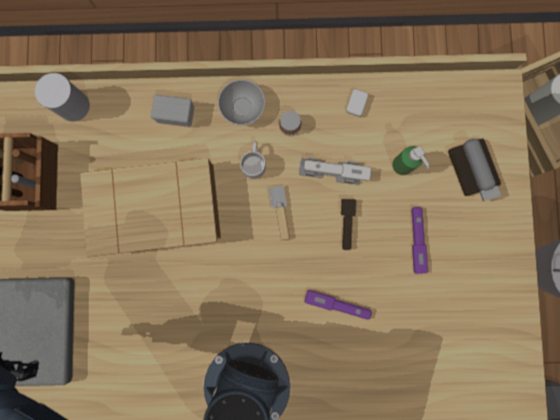

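View pics/wrist0.png

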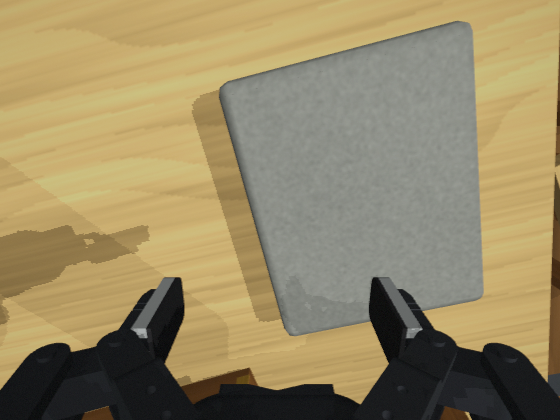

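```bash
python3 - <<'E'
from h import *
im=cv2.imread('pics/top0.png')
a=im[130:280,60:240];b=im[140:290,230:410]
o=np.hstack([a,b]);o=cv2.resize(o,None,fx=2.2,fy=2.2,interpolation=cv2.INTER_CUBIC);cv2.imwrite('pics/z1.png',o)
im=cv2.imread('pics/scene0.png')
a=im[150:270,150:310];cv2.imwrite('pics/z2.png',cv2.resize(a,None,fx=4,fy=4,interpolation=cv2.INTER_CUBIC))
E
```

```text
(no output)
```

View pics/z1.png

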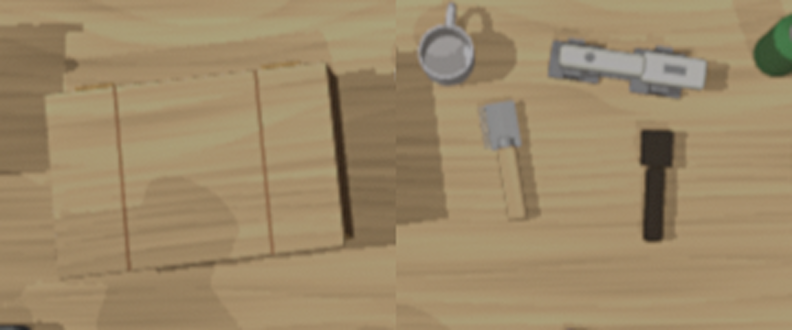

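View pics/z2.png

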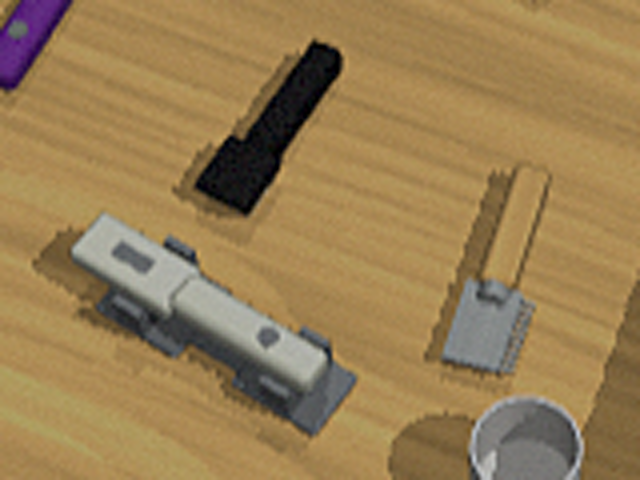

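```bash
cat > m.py <<'E'
from h import *
E
python3 - <<'E'
from h import *
d=viewer.capture('top'); np.set_printoptions(precision=4,suppress=True)
im=cv2.cvtColor(d['color'],cv2.COLOR_RGB2BGR)
L=[onz(d,u/2.2+60,v/2.2+130,.108) for u,v in [(46,95),(328,65),(345,245),(60,278)]]
print(*L)
for i in range(4): print(np.linalg.norm(L[i]-L[(i+1)%4]))
hsv=cv2.cvtColor(im,cv2.COLOR_BGR2HSV)
# slicker black blob
def blob(mask,x0,y0,x1,y1,z):
    m=np.zeros_like(mask);m[y0:y1,x0:x1]=mask[y0:y1,x0:x1]
    n,l,s,c=cv2.connectedComponentsWithStats(m.astype(np.uint8));i=1+np.argmax(s[1:,4])
    ys,xs=np.where(l==i); P=np.array([onz(d,x,y,z)[:2] for x,y in zip(xs,ys)])
    r=cv2.minAreaRect(P.astype(np.float32)*1000);print(s[i],r);return P
P=blob(hsv[...,2]<60,330,190,370,260,.026)
def ends(P):
    m=P.mean(0);w,v=np.linalg.eigh(np.cov((P-m).T));a=v[:,1];t=(P-m)@a;n=(P-m)@v[:,0]
    print('mean',m,'axis',a,'t',t.min(),t.max())
    for lo in np.linspace(t.min(),t.max(),9)[:-1]:
        k=(t>=lo)&(t<lo+(t.max()-t.min())/8); print(round(lo,3),k.sum(),'w',np.ptp(n[k]).round(3),(m+a*t[k].mean()+v[:,0]*(n[k].max()+n[k].min())/2))
ends(P)
# wand: bright, low sat
print('wand');ends(blob((hsv[...,1]<60)&(hsv[...,2]>150),295,150,375,190,.047))
print('wand+cradle');ends(blob((hsv[...,1]<60)&(hsv[...,2]>60),290,150,375,190,.03))
print('comb blade');ends(blob((hsv[...,1]<70)&(hsv[...,2]>90),265,180,300,212,.014))
for u,v in [(1105-396,0)]:pass
for n,(u,v) in {'hend':(510,150),'tailc':(516,218)}.items(): print(n,onz(d,(u-396)/2.2+230,v/2.2+140,.022))
E
```

```text
[0.6099 0.4467 0.108 ] [0.6403 0.0877 0.108 ] [0.4119 0.0678 0.108 ] [0.3781 0.4242 0.108 ]
0.3602487838991241
0.22923791939388902
0.3579792192459217
0.23286786164475048
[342 200  13  49 444] ((458.22576904296875, -303.2918395996094), (34.9538688659668, 140.11927795410156), 88.0750961303711)
mean [ 0.4666 -0.3017] axis [-0.9969  0.0787] t -0.06250923112016053 0.07878580728358155
-0.063 79 w 0.036 [ 0.5206 -0.3054]
-0.045 78 w 0.036 [ 0.5029 -0.3048]
-0.027 56 w 0.035 [ 0.4869 -0.3041]
-0.01 44 w 0.021 [ 0.4682 -0.3019]
0.008 43 w 0.018 [ 0.4504 -0.3001]
0.026 44 w 0.02 [ 0.4325 -0.2983]
0.043 50 w 0.021 [ 0.4148 -0.2974]
0.061 49 w 0.021 [ 0.3969 -0.2967]
wand
[305 161  66  19 597] ((617.6498413085938, -274.5611572265625), (189.28781127929688, 37.82876968383789), 80.98921203613281)
mean [ 0.6158 -0.2822] axis [0.1616 0.9868] t -0.08675032882898474 0.10252567892391833
-0.087 106 w 0.038 [ 0.6047 -0.3563]
-0.063 67 w 0.035 [ 0.6074 -0.3325]
-0.039 91 w 0.035 [ 0.6111 -0.3084]
-0.016 73 w 0.035 [ 0.6147 -0.2869]
0.008 71 w 0.027 [ 0.6207 -0.2628]
0.032 69 w 0.025 [ 0.6231 -0.2395]
0.055
[... 446 characters left out ...]
5 w 0.038 [ 0.6198 -0.2572]
0.027 136 w 0.049 [ 0.6202 -0.23  ]
0.053 161 w 0.055 [ 0.6286 -0.2054]
0.079 153 w 0.056 [ 0.6314 -0.1801]
comb blade
[267 185  20  24 371] ((544.147216796875, -97.54588317871094), (65.0851058959961, 51.025840759277344), 8.284280776977539)
mean [ 0.5441 -0.098 ] axis [-0.9922 -0.1243] t -0.032964685315693874 0.03262169029554053
-0.033 42 w 0.048 [ 0.5723 -0.093 ]
-0.025 47 w 0.049 [ 0.5646 -0.0958]
-0.017 47 w 0.049 [ 0.5563 -0.0958]
-0.008 48 w 0.051 [ 0.5483 -0.0969]
-0.0 49 w 0.048 [ 0.5402 -0.0983]
0.008 46 w 0.05 [ 0.532  -0.0995]
0.016 48 w 0.048 [ 0.5241 -0.1011]
0.024 43 w 0.048 [ 0.5161 -0.1011]
hend [ 0.5086 -0.112   0.022 ]
tailc [ 0.418 -0.118  0.022]
```

```bash
cat >> h.py <<'E'
np.set_printoptions(precision=4,suppress=True)
def rel(P,yaw=None):
    s=arm.state();R=s['eef_rot'];d=R.T@(np.array(P)-s['eef_pos'])*100
    y0=np.degrees(np.arctan2(R[1,0],R[0,0])); print('pos',s['eef_pos'],'xyaw',round(y0,1),'tilt',R[:2,2],'shift',d, 'turn',None if yaw is None else -((yaw-y0+180)%360-180),'t',s['time'],'F',s['ft_force'],'gap',s['finger_gap'])
E
python3 -c "
from h import *
rel([.415,.248,.14],95.1)"
```

```text
pos [0.1295 0.5343 0.231 ] xyaw 76.4 tilt [-0.0002 -0.0007] shift [-21.0951  34.4957   9.1095] turn -18.724496243903843 t 0.2 F [-0.4844 -0.401  -0.3875] gap 1.0027148440645928
```

Emit:
{"method": "move_arm", "body": {"plan": [[[-3,5,0],-3],[[-6,10,0],-6],[[-9,15,0],-9],[[-12,20,0],-12],[[-15,25,0],-15],[[-18,30,1],-18.7],[[-21.1,34.5,3],-18.7],[[-21.1,34.5,6],-18.7],[[-21.1,34.5,8],-18.7],[[-21.1,34.5,8],-18.7]], "gripper": 1}}

```text
time: 1.45
eef_pos: [0.4144, 0.2475, 0.1501]
eef_rot: [[-0.088, 0.996, -0.003], [0.996, 0.088, -0.002], [-0.002, -0.003, -1.0]]
ft_force: [-0.3, -0.2, 1.2]
finger_gap: -0.0
```

```bash
python3 -c "
from h import *
rel([.415,.248,.108],95.1)
cap('wrist','w1');cap('top','t1')"
```

```text
pos [0.4144 0.2475 0.1501] xyaw 95.1 tilt [-0.0028 -0.0019] shift [0.0505 0.0769 4.2053] turn -0.0399012084414494 t 1.45 F [-0.2684 -0.1976  1.1615] gap -0.0004502530922299739
```

View pics/w1.png

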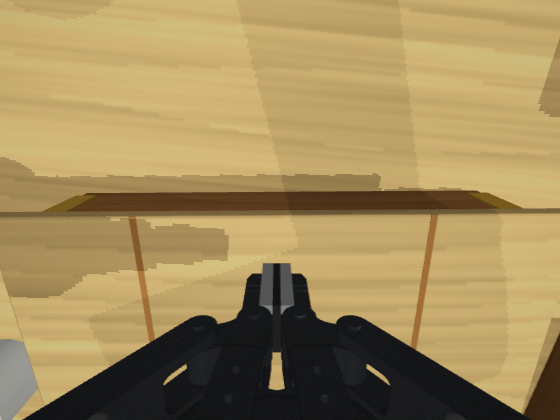

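View pics/t1.png

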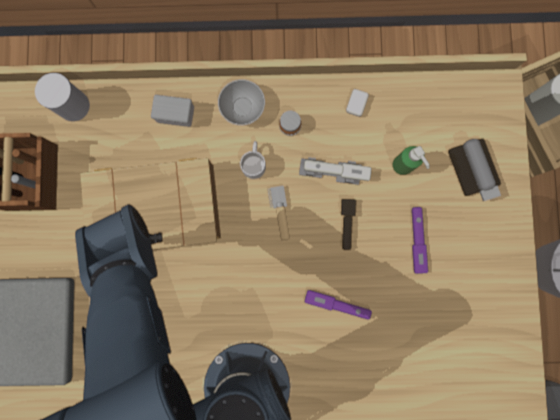

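```bash
python3 -c "
from h import *
d=viewer.capture('wrist');print(ray(d,280,210))
for P in [(.395,.246,.108),(.63,.267,.108),(.61,.4467,.108),(.6403,.0877,.108),(.4144,.2475,.1501),(.4119,.0678,.108)]: print(P,proj(d,P))
print(onz(d,280,212,.108),onz(d,133,215,.108),onz(d,434,215,.108))
"
```

```text
(array([0.3315, 0.2396, 0.295 ]), array([ 0.3165,  0.0387, -0.9479]))
(0.395, 0.246, 0.108) [277.8348 211.5524]
(0.63, 0.267, 0.108) [277.5941 477.6271]
(0.61, 0.4467, 0.108) [494.1958 474.5548]
(0.6403, 0.0877, 0.108) [ 62.401 472.841]
(0.4144, 0.2475, 0.1501) [277.6428 275.3643]
(0.4119, 0.0678, 0.108) [-17.7022 213.183 ]
[0.3952 0.2473 0.108 ] [0.405  0.1587 0.108 ] [0.3888 0.3404 0.108 ]
```

Emit:
{"method": "move_arm", "body": {"plan": [[[0,0,1.5],0],[[0,0,3],0],[[0,0,3.6],0],[[0,0,4],0],[[0,0,4.2],0],[[0,0,4.4],0],[[0,0,4.6],0],[[0,0,4.8],0],[[0,0,4.9],0],[[0,0,4.9],0]]}}

```text
time: 2.85
eef_pos: [0.4153, 0.2483, 0.1034]
eef_rot: [[-0.089, 0.996, 0.001], [0.996, 0.089, -0.0], [-0.0, 0.001, -1.0]]
ft_force: [-5.1, -1.2, 10.4]
finger_gap: -0.005
```

```bash
python3 -c "
from h import *
rel([.415,.248,.108],95.1)
h=np.array([.629,.268]);ax=np.array([np.cos(np.radians(5.1)),np.sin(np.radians(5.1))])
s=arm.state();p0=s['eef_pos'];R=s['eef_rot']
for th in np.arange(0,1.76,.1):
  r=.227-.022*min(1,th/1.0)
  x=-r*np.cos(th)+.012*np.sin(th)+.011; z=.096+r*np.sin(th)+.012*np.cos(th)
  P=np.append(h+ax*x,z); print(round(th,2),P,(R.T@(P-p0)*100).round(2))
"
```

```text
pos [0.4153 0.2483 0.1034] xyaw 95.1 tilt [ 0.0008 -0.0001] shift [-0.032  -0.035  -0.4573] turn -0.003142001299124786 t 2.85 F [-5.0996 -1.16   10.3551] gap -0.00462166842892244
0.0 [0.4139 0.2488 0.108 ] [ 0.06 -0.14 -0.46]
0.1 [0.4184 0.2492 0.1304] [ 0.06  0.31 -2.7 ]
0.2 [0.425  0.2498 0.152 ] [ 0.06  0.98 -4.85]
0.3 [0.4338 0.2506 0.1726] [ 0.06  1.86 -6.92]
0.4 [0.4444 0.2515 0.192 ] [ 0.06  2.93 -8.86]
0.5 [0.4569 0.2526 0.2101] [  0.06   4.19 -10.66]
0.6 [0.4709 0.2539 0.2266] [  0.06   5.6  -12.32]
0.7 [0.4865 0.2553 0.2415] [  0.06   7.16 -13.8 ]
0.8 [0.5032 0.2568 0.2546] [  0.06   8.84 -15.11]
0.9 [0.521  0.2584 0.2658] [  0.06  10.63 -16.23]
1.0 [0.5397 0.26   0.275 ] [  0.06  12.5  -17.15]
1.1 [0.558  0.2617 0.2841] [  0.06  14.34 -18.06]
1.2 [0.5771 0.2634 0.2914] [  0.06  16.26 -18.79]
1.3 [0.5969 0.2651 0.2967] [  0.06  18.24 -19.32]
1.4 [0.617  0.2669 0.3001] [  0.06  20.27 -19.65]
1.5 [0.6374 0.2688 0.3013] [  0.06  22.32 -19.77]
1.6 [0.6579 0.2706 0.3006] [  0.06  24.37 -19.7 ]
1.7 [0.6781 0.2724 0.2977] [  0.06  26.4  -19.41]
```

Emit:
{"method": "move_arm", "body": {"plan": [[[0,0,0.2],0],[[0,0,0.3],0],[[0,0,0.4],0],[[0,0,0.45],0],[[0,0,0.5],0],[[0,0,0.5],0],[[0,0,0.5],0],[[0,0,0.5],0],[[0,0,0.5],0],[[0,0,0.5],0]]}}

```text
time: 4.1
eef_pos: [0.4154, 0.2484, 0.1017]
eef_rot: [[-0.089, 0.996, 0.002], [0.996, 0.089, 0.0], [0.0, 0.002, -1.0]]
ft_force: [-20.8, -8.5, 55.9]
finger_gap: 0.002
```

Emit:
{"method": "move_arm", "body": {"plan": [[[0,0,-0.1],0],[[0,0,-0.5],0],[[0,0,-1.2],0],[[0.05,0.2,-2.2],0],[[0.05,0.5,-3.3],0],[[0.05,0.8,-4.4],0],[[0.05,1.2,-5.5],0],[[0.05,1.7,-6.6],0],[[0.05,2.2,-7.7],0],[[0.05,2.8,-8.7],0]]}}

```text
time: 5.35
eef_pos: [0.4435, 0.2515, 0.1895]
eef_rot: [[-0.089, 0.996, 0.002], [0.996, 0.089, 0.0], [0.0, 0.002, -1.0]]
ft_force: [0.7, -0.3, 0.2]
finger_gap: 0.001
```

```bash
cat > lid.py <<'E'
from h import *
h=np.array([.629,.268]);ax=np.array([np.cos(np.radians(5.1)),np.sin(np.radians(5.1))])
s=arm.state();p0=s['eef_pos'];R=s['eef_rot'];print(p0,s['ft_force'],s['time'])
q=p0[:2]-h;print('chest rel',q@ax,p0[2]-.096)
for th in np.arange(0,1.76,.1):
  r=.227-.022*min(1,th/1.0)
  x=-r*np.cos(th)+.012*np.sin(th)+.011; z=.096+r*np.sin(th)+.012*np.cos(th)
  P=np.append(h+ax*x,z); print(round(th,2),P,(R.T@(P-p0)*100).round(2))
E
python3 lid.py; python3 -c "
from h import *
cap('scene','s2')"
```

```text
[0.4435 0.2515 0.1895] [ 0.7359 -0.3221  0.1876] 5.35
chest rel -0.1862528428892474 0.09351359374106213
0.0 [0.4139 0.2488 0.108 ] [-0.   -2.99  8.15]
0.1 [0.4184 0.2492 0.1304] [-0.   -2.53  5.91]
0.2 [0.425  0.2498 0.152 ] [-0.   -1.86  3.75]
0.3 [0.4338 0.2506 0.1726] [-0.   -0.98  1.69]
0.4 [0.4444 0.2515 0.192 ] [-0.    0.1  -0.25]
0.5 [0.4569 0.2526 0.2101] [-0.    1.35 -2.06]
0.6 [0.4709 0.2539 0.2266] [-0.    2.76 -3.71]
0.7 [0.4865 0.2553 0.2415] [-0.    4.32 -5.19]
0.8 [0.5032 0.2568 0.2546] [-0.    6.01 -6.5 ]
0.9 [0.521  0.2584 0.2658] [-0.    7.8  -7.61]
1.0 [0.5397 0.26   0.275 ] [-0.    9.67 -8.53]
1.1 [0.558  0.2617 0.2841] [-0.   11.51 -9.44]
1.2 [0.5771 0.2634 0.2914] [ -0.    13.43 -10.17]
1.3 [0.5969 0.2651 0.2967] [ -0.    15.41 -10.7 ]
1.4 [0.617  0.2669 0.3001] [ -0.01  17.44 -11.03]
1.5 [0.6374 0.2688 0.3013] [ -0.01  19.49 -11.15]
1.6 [0.6579 0.2706 0.3006] [ -0.01  21.54 -11.07]
1.7 [0.6781 0.2724 0.2977] [ -0.01  23.57 -10.79]
```

View pics/s2.png

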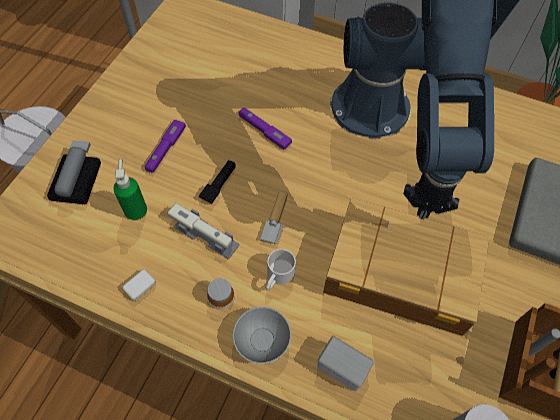

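Emit:
{"method": "move_arm", "body": {"plan": [[[0,-1.5,1.5],0],[[0,-2.9,3],0],[[0,-2.9,4.5],0],[[0,-2.9,5.5],0],[[0,-2.9,6],0],[[0,-2.9,6.4],0],[[0,-2.9,6.4],0],[[0,-2.9,6.4],0],[[0,-2.9,6.4],0],[[0,-2.9,6.4],0]]}}

```text
time: 6.65
eef_pos: [0.416, 0.2493, 0.1267]
eef_rot: [[-0.089, 0.996, 0.004], [0.996, 0.089, 0.001], [0.001, 0.004, -1.0]]
ft_force: [0.3, -0.6, -1.1]
finger_gap: -0.006
```

Emit:
{"method": "move_arm", "body": {"plan": [[[0,0,1.0],0],[[0,0,1.6],0],[[0,0,1.9],0],[[0,0,2.1],0],[[0,0,2.3],0],[[0,0,2.45],0],[[0,0,2.5],0],[[0,0,2.1],0],[[0,0,1.5],0],[[0,0,1.0],0]]}}

```text
time: 7.9
eef_pos: [0.4166, 0.2495, 0.1175]
eef_rot: [[-0.089, 0.996, 0.005], [0.996, 0.089, 0.002], [0.001, 0.005, -1.0]]
ft_force: [0.4, 0.2, 2.1]
finger_gap: 0.0
```

Emit:
{"method": "move_arm", "body": {"plan": [[[0,0.1,-0.6],0],[[0,0.2,-1.3],0],[[0,0.5,-2.4],0],[[0,0.9,-3.4],0],[[0,1.3,-4.5],0],[[0,1.7,-5.5],0],[[0,2.3,-6.5],0],[[0,2.8,-7.4],0],[[0,3.4,-8.4],0],[[0,4.1,-9.2],0]]}}

```text
time: 9.15
eef_pos: [0.4575, 0.253, 0.2104]
eef_rot: [[-0.089, 0.996, 0.006], [0.996, 0.089, 0.002], [0.001, 0.006, -1.0]]
ft_force: [-1.6, -0.1, 1.6]
finger_gap: 0.001
```

```bash
python3 lid.py; python3 -c "
from h import *
cap('scene','s3')"
```

```text
[0.4575 0.253  0.2104] [-1.6264 -0.1316  1.5588] 9.15
chest rel -0.17218542085265687 0.11438343868452358
0.0 [0.4139 0.2488 0.108 ] [-0.04 -4.44 10.21]
0.1 [0.4184 0.2492 0.1304] [-0.04 -3.97  7.98]
0.2 [0.425  0.2498 0.152 ] [-0.04 -3.29  5.82]
0.3 [0.4338 0.2506 0.1726] [-0.04 -2.4   3.77]
0.4 [0.4444 0.2515 0.192 ] [-0.03 -1.32  1.83]
0.5 [0.4569 0.2526 0.2101] [-0.03 -0.06  0.03]
0.6 [0.4709 0.2539 0.2266] [-0.03  1.36 -1.62]
0.7 [0.4865 0.2553 0.2415] [-0.03  2.93 -3.09]
0.8 [0.5032 0.2568 0.2546] [-0.03  4.62 -4.39]
0.9 [0.521  0.2584 0.2658] [-0.03  6.41 -5.5 ]
1.0 [0.5397 0.26   0.275 ] [-0.02  8.29 -6.41]
1.1 [0.558  0.2617 0.2841] [-0.02 10.13 -7.32]
1.2 [0.5771 0.2634 0.2914] [-0.02 12.05 -8.03]
1.3 [0.5969 0.2651 0.2967] [-0.02 14.04 -8.56]
1.4 [0.617  0.2669 0.3001] [-0.02 16.07 -8.88]
1.5 [0.6374 0.2688 0.3013] [-0.02 18.12 -8.99]
1.6 [0.6579 0.2706 0.3006] [-0.02 20.17 -8.9 ]
1.7 [0.6781 0.2724 0.2977] [-0.02 22.2  -8.61]
```

View pics/s3.png

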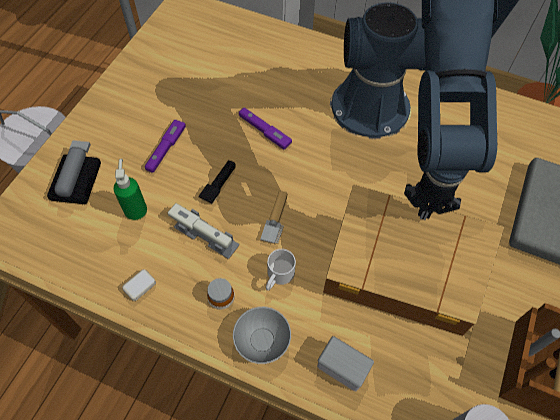

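Emit:
{"method": "move_arm", "body": {"plan": [[[0,0.6,-0.8],0],[[0,1.4,-1.6],0],[[0,2.2,-2.5],0],[[0,3.1,-3.3],0],[[0,4.2,-4.1],0],[[0,5.3,-4.8],0],[[0,6.4,-5.5],0],[[0,7.5,-6.1],0],[[0,8.7,-6.6],0],[[0,9.7,-7.1],0]]}}

```text
time: 10.45
eef_pos: [0.5554, 0.2617, 0.2832]
eef_rot: [[-0.089, 0.996, 0.007], [0.996, 0.089, 0.002], [0.002, 0.007, -1.0]]
ft_force: [-0.3, -0.5, 0.0]
finger_gap: 0.002
```

```bash
python3 lid.py
```

```text
[0.5554 0.2617 0.2832] [-0.2707 -0.5434  0.0136] 10.45
chest rel -0.07390367469502022 0.18724323128751194
0.0 [0.4139 0.2488 0.108 ] [ -0.06 -14.34  17.42]
0.1 [0.4184 0.2492 0.1304] [ -0.05 -13.87  15.19]
0.2 [0.425  0.2498 0.152 ] [ -0.05 -13.18  13.03]
0.3 [0.4338 0.2506 0.1726] [ -0.05 -12.29  10.98]
0.4 [0.4444 0.2515 0.192 ] [ -0.04 -11.21   9.04]
0.5 [0.4569 0.2526 0.2101] [-0.04 -9.94  7.24]
0.6 [0.4709 0.2539 0.2266] [-0.04 -8.52  5.6 ]
0.7 [0.4865 0.2553 0.2415] [-0.03 -6.95  4.12]
0.8 [0.5032 0.2568 0.2546] [-0.03 -5.26  2.83]
0.9 [0.521  0.2584 0.2658] [-0.03 -3.46  1.72]
1.0 [0.5397 0.26   0.275 ] [-0.03 -1.58  0.81]
1.1 [0.558  0.2617 0.2841] [-0.03  0.26 -0.09]
1.2 [0.5771 0.2634 0.2914] [-0.02  2.19 -0.8 ]
1.3 [0.5969 0.2651 0.2967] [-0.02  4.17 -1.32]
1.4 [0.617  0.2669 0.3001] [-0.02  6.2  -1.64]
1.5 [0.6374 0.2688 0.3013] [-0.02  8.25 -1.75]
1.6 [0.6579 0.2706 0.3006] [-0.02 10.3  -1.66]
1.7 [0.6781 0.2724 0.2977] [-0.02 12.33 -1.36]
```

Emit:
{"method": "move_arm", "body": {"plan": [[[0,1.3,-0.5],0],[[0,2.6,-0.9],0],[[0,3.9,-1.2],0],[[0,5.2,-1.4],0],[[0,6.6,-1.6],0],[[0,8.0,-1.7],0],[[0,9.4,-1.7],0],[[0,10.8,-1.6],0],[[0,12.2,-1.5],0],[[0,13.5,-1.4],0]]}}

```text
time: 11.7
eef_pos: [0.6903, 0.2737, 0.2979]
eef_rot: [[-0.089, 0.996, 0.007], [0.996, 0.089, 0.002], [0.002, 0.007, -1.0]]
ft_force: [0.4, 0.3, 0.5]
finger_gap: -0.001
```

```bash
python3 -c "
from h import *
rel([.6,.25,.4]);cap('scene','s4');cap('top','t4')"
```

```text
pos [0.6903 0.2737 0.2979] xyaw 95.1 tilt [0.0065 0.0022] shift [ -1.5374  -9.1405 -10.2709] turn None t 11.7 F [0.3598 0.3426 0.4797] gap -0.001015542198686812
```

View pics/s4.png

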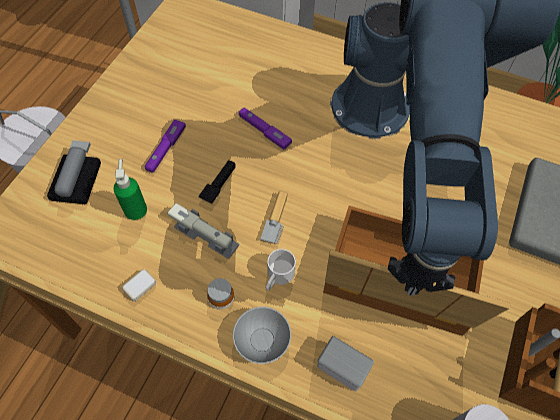

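View pics/t4.png

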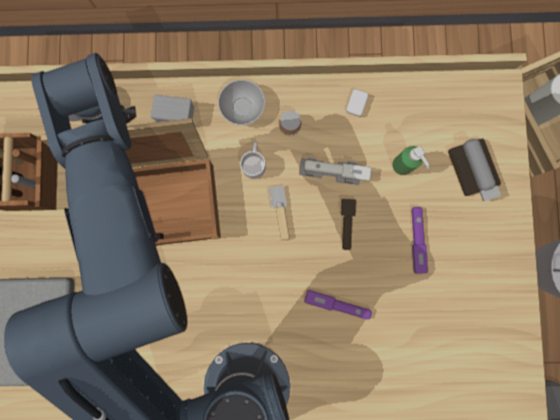

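Emit:
{"method": "move_arm", "body": {"plan": [[[0,0,-6],0],[[0,0,-11],0],[[0,-5,-13],0],[[0,-11,-13],0],[[0,-17,-13],0],[[-5,-20,-13],0],[[-10,-23,-11],0],[[-15,-26,-9],0],[[-21,-27,-7],0],[[-27,-27.4,-5],0]], "gripper": -1}}

```text
time: 13.05
eef_pos: [0.4401, -0.019, 0.3459]
eef_rot: [[-0.089, 0.996, 0.008], [0.996, 0.089, 0.002], [0.001, 0.008, -1.0]]
ft_force: [1.3, 0.7, -0.5]
finger_gap: 1.001
```

```bash
python3 -c "
from h import *
rel([.45,-.115,.22]);cap('top','t5');"
```

```text
pos [ 0.4401 -0.019   0.3459] xyaw 95.1 tilt [0.0077 0.0019] shift [-9.6689  0.0349 12.5758] turn None t 13.05 F [ 1.3171  0.6543 -0.4534] gap 1.0011436803691303
```

View pics/t5.png

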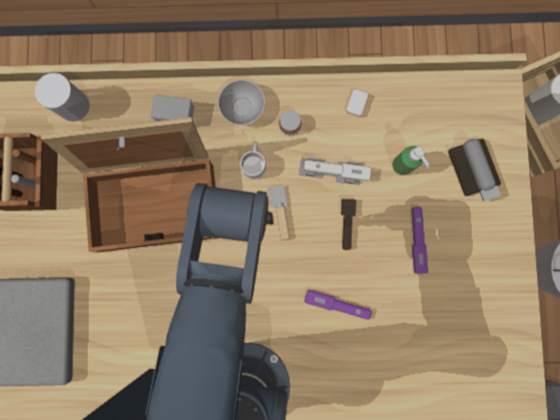

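Emit:
{"method": "move_arm", "body": {"plan": [[[-4,0,4],0],[[-8,0,8],0],[[-9.7,-1,12],0],[[-9.7,-2,14],0],[[-9.7,-2,14.5],0],[[-9.7,-2,14.5],0],[[-9.7,-2,14.5],0],[[-9.7,-2,14.5],0],[[-9.7,-2,14.5],0],[[-9.7,-2,14.5],0]]}}

```text
time: 14.35
eef_pos: [0.4284, -0.1227, 0.1983]
eef_rot: [[-0.086, 0.996, 0.004], [0.996, 0.086, -0.0], [-0.0, 0.004, -1.0]]
ft_force: [-0.4, 0.3, 1.1]
finger_gap: 1.0
```

```bash
python3 -c "
from h import *
rel([.45,-.115,.22]);cap('wrist','w6')"
```

```text
pos [ 0.4284 -0.1227  0.1983] xyaw 94.9 tilt [ 0.0039 -0.    ] shift [ 0.5787  2.2225 -2.1632] turn None t 14.35 F [-0.3734  0.3175  1.0642] gap 1.0004319077300283
```

View pics/w6.png

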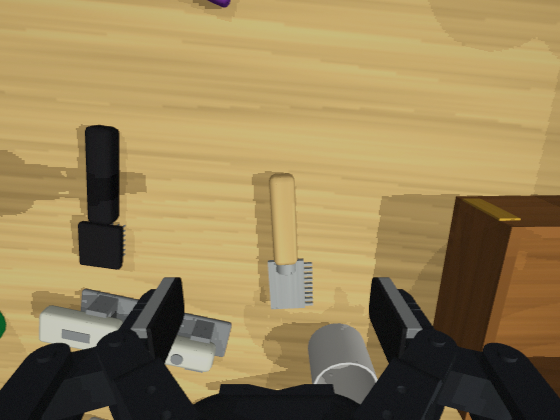

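```bash
python3 -c "
from h import *
d=viewer.capture('wrist')
a=onz(d,281.5,174,.022);b=onz(d,286,262,.022);c=onz(d,290,307,.015)
print('comb',a,b,c,np.linalg.norm(b-a),np.degrees(np.arctan2(*(b-a)[[1,0]])))
a2=onz(d,102,127,.024);b2=onz(d,102.5,222,.024);c2=onz(d,102,267,.024)
print('slick',a2,b2,c2,np.linalg.norm(b2-a2),np.linalg.norm(c2-a2),np.degrees(np.arctan2(*(b2-a2)[[1,0]])))
u=(b-a)/np.linalg.norm(b-a); o=a+u*.08; o2=a2+(b2-a2)/np.linalg.norm(b2-a2)*.08
print(o,o2)
rel([o[0]-.008*u[0],o[1]-.008*u[1],.006],90+np.degrees(np.arctan2(u[1],u[0])))
"
```

```text
comb [ 0.4143 -0.1201  0.022 ] [ 0.5112 -0.1064  0.022 ] [ 0.5733 -0.0955  0.015 ] 0.09783812232293264 8.071753078908625
slick [ 0.3834 -0.2927  0.024 ] [ 0.4802 -0.3007  0.024 ] [ 0.5334 -0.306   0.024 ] 0.09710205166818135 0.15053185058352794 -4.76469650563695
[ 0.4935 -0.1089  0.022 ] [ 0.4632 -0.2993  0.024 ]
pos [ 0.4284 -0.1227  0.1982] xyaw 94.9 tilt [ 0.0038 -0.    ] shift [ 0.7806  5.7304 19.2442] turn -3.155810050808327 t 14.45 F [ 0.4421 -0.309  -0.4965] gap 0.9968941454951192
```

Emit:
{"method": "move_arm", "body": {"plan": [[[0.4,3,4],-1.5],[[0.8,5.7,8],-3],[[0.8,5.7,12],-3],[[0.8,5.7,15],-3],[[0.8,5.7,17],-3],[[0.8,5.7,18.3],-3],[[0.8,5.7,18.8],-3],[[0.8,5.7,19],-3],[[0.8,5.7,19],-3],[[0.8,5.7,19],-3]]}}

```text
time: 15.7
eef_pos: [0.4855, -0.1099, 0.0089]
eef_rot: [[-0.138, 0.99, 0.005], [0.99, 0.138, -0.0], [-0.001, 0.004, -1.0]]
ft_force: [0.0, -0.2, -0.5]
finger_gap: 1.001
```

```bash
python3 -c "
from h import *
rel([.4856,-.110,.008],98)"
```

```text
pos [ 0.4855 -0.1099  0.0089] xyaw 97.9 tilt [ 0.0045 -0.0002] shift [-0.0107  0.0103  0.0883] turn -0.08514435590768699 t 15.7 F [ 0.0149 -0.1543 -0.4933] gap 1.0013136883606566
```

Close, then lift.

Emit:
{"method": "move_arm", "body": {"plan": [[[0,0,0],0],[[0,0,0],0],[[0,0,0],0],[[0,0,0],0],[[0,0,0],0],[[0,0,0],0],[[0,0,-1],0],[[0,0,-5],0],[[0,0,-10],0],[[0,0,-15],0]], "gripper": 1}}

```text
time: 16.95
eef_pos: [0.4844, -0.1097, 0.1609]
eef_rot: [[-0.138, 0.99, 0.004], [0.99, 0.138, -0.0], [-0.001, 0.004, -1.0]]
ft_force: [0.8, -0.9, -1.3]
finger_gap: 0.285
```

```bash
python3 -c "
from h import *
rel([.5195,.257,.3]);d=cap('wrist','w7');cap('top','t7')
c=np.array([.5195,.257])
"
```

```text
pos [ 0.4844 -0.1097  0.1609] xyaw 97.9 tilt [ 0.0045 -0.0002] shift [ 35.8321   8.582  -13.9054] turn None t 16.95 F [ 0.7919 -0.8977 -1.3203] gap 0.2853629796983116
```

View pics/w7.png

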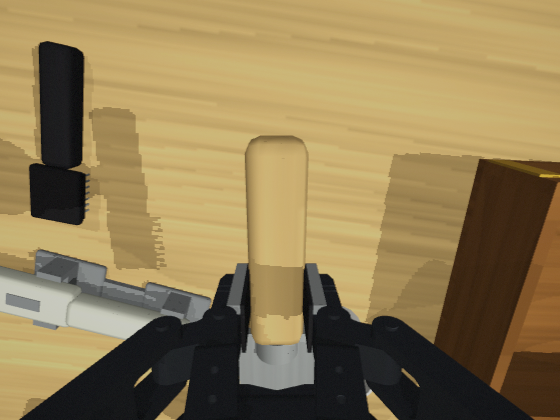

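```bash
python3 -c "
from h import *
rel([.518,.1828,.021],95.1)
"
```

```text
pos [ 0.487  -0.1106  0.164 ] xyaw 97.9 tilt [ 0.0127 -0.0029] shift [28.6946  6.9409 14.2576] turn 2.8172466500523683 t 17.05 F [-0.3083 -0.0203 -1.4132] gap 0.2925767085914757
```

Emit:
{"method": "move_arm", "body": {"plan": [[[5,0,-1],0],[[10,0.5,-1],0],[[16,1,-1],0.5],[[22,3,0],1],[[26,5,0],2],[[28.5,7.2,1],2.8],[[28.5,7.3,3],2.8],[[28.5,7.3,6],2.8],[[28.5,7.3,8],2.8],[[28.5,7.3,8],2.8]]}}

```text
time: 18.3
eef_pos: [0.5199, 0.1813, 0.0821]
eef_rot: [[-0.089, 0.996, 0.009], [0.996, 0.089, -0.004], [-0.005, 0.009, -1.0]]
ft_force: [-0.6, -0.1, -1.0]
finger_gap: 0.288
```

```bash
python3 -c "
from h import *
rel([.518,.1828,.021],95.1);cap('wrist','w8');cap('scene','s8')
"
```

```text
pos [0.5199 0.1813 0.0821] xyaw 95.1 tilt [ 0.0092 -0.0038] shift [ 0.1972 -0.2256  6.1093] turn 0.020867112443625047 t 18.3 F [-0.6268 -0.1145 -1.0265] gap 0.2881394535285848
```

View pics/w8.png

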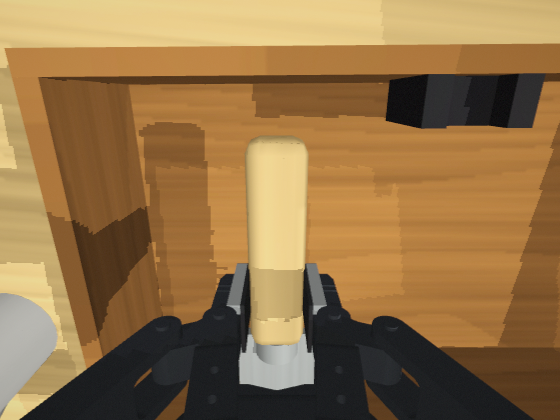

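View pics/s8.png

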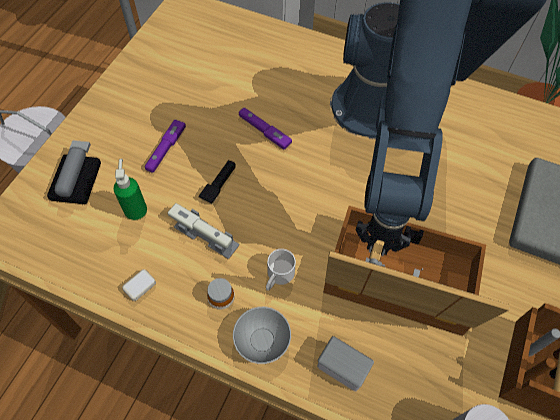

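Emit:
{"method": "move_arm", "body": {"plan": [[[0.2,-0.2,1.5],0],[[0.2,-0.2,3],0],[[0.2,-0.2,4.5],0],[[0.2,-0.2,5.4],0],[[0.2,-0.2,5.8],0],[[0.2,-0.2,6],0],[[0.2,-0.2,6],0],[[0.2,-0.2,6],0],[[0.2,-0.2,6],0],[[0.2,-0.2,6],0]]}}

```text
time: 19.65
eef_pos: [0.5198, 0.1832, 0.0241]
eef_rot: [[-0.089, 0.996, 0.013], [0.996, 0.089, -0.003], [-0.004, 0.013, -1.0]]
ft_force: [0.2, 0.4, -1.3]
finger_gap: 0.287
```

Emit:
{"method": "move_arm", "body": {"plan": [[[0,0,0],0],[[0,0,0],0],[[0,0,0],0],[[0,0,0],0],[[0,0,0],0],[[0,0,-2],0],[[0,0,-5],0],[[0,0,-9],0],[[0,0,-14],0],[[0,0,-18],0]], "gripper": -1}}

```text
time: 20.9
eef_pos: [0.5175, 0.1838, 0.2061]
eef_rot: [[-0.089, 0.996, 0.014], [0.996, 0.089, -0.003], [-0.004, 0.014, -1.0]]
ft_force: [-0.5, -0.1, 0.2]
finger_gap: 0.996
```

```bash
python3 -c "
from h import *
rel([.4552,-.2986,.15],85.2);cap('wrist','w9')
"
```

```text
pos [0.5175 0.1838 0.2061] xyaw 95.1 tilt [ 0.014  -0.0025] shift [-47.4685 -10.5878   5.6473] turn 9.918458106413908 t 20.9 F [-0.4963 -0.0549  0.1617] gap 0.9961005004473016
```

View pics/w9.png

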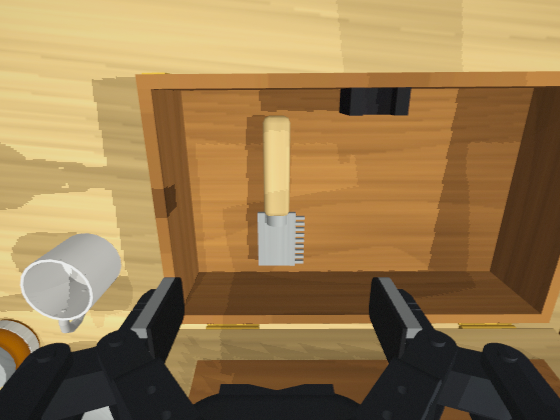

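Emit:
{"method": "move_arm", "body": {"plan": [[[-6,-1.3,0],1],[[-12,-2.7,0],2],[[-18,-4,0],3],[[-24,-5.3,0],5],[[-30,-6.7,0],6],[[-36,-8,1],7],[[-42,-9.4,3],8],[[-47.5,-12,5],9.9],[[-47.5,-12,5.6],9.9],[[-47.5,-12,5.6],9.9]]}}

```text
time: 22.2
eef_pos: [0.4432, -0.2992, 0.1533]
eef_rot: [[0.084, 0.996, 0.02], [0.996, -0.084, 0.0], [0.002, 0.02, -1.0]]
ft_force: [0.6, 0.5, 0.1]
finger_gap: 0.999
```

```bash
python3 -c "
from h import *
rel([.4552,-.2986,.009],85.2);cap('wrist','w10')
"
```

```text
pos [ 0.4432 -0.2992  0.1533] xyaw 85.2 tilt [0.0197 0.0001] shift [ 0.1335  0.9111 14.4518] turn -0.005258038141164434 t 22.2 F [0.5663 0.478  0.1345] gap 0.9985299546032818
```

View pics/w10.png

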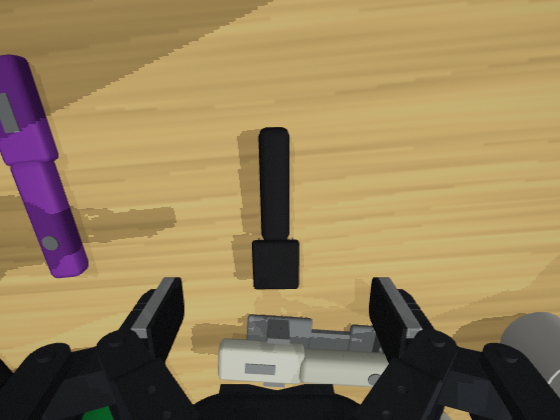

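```bash
python3 -c "
from h import *
d=viewer.capture('wrist')
a=onz(d,274.5,129,.022);b=onz(d,275,240,.022);c=onz(d,276,288,.024)
print(a,b,c,np.linalg.norm(b-a),np.linalg.norm(c-a),np.degrees(np.arctan2(*(b-a)[[1,0]])))
o=a+(b-a)/np.linalg.norm(b-a)*.072;print(o);rel([o[0],o[1],.009],85.2)
"
```

```text
[ 0.3849 -0.2965  0.022 ] [ 0.4839 -0.3045  0.022 ] [ 0.5339 -0.3077  0.024 ] 0.09936640727748342 0.14943684623701214 -4.605002568791564
[ 0.4566 -0.3023  0.022 ]
pos [ 0.444  -0.2986  0.1542] xyaw 85.3 tilt [ 0.0209 -0.0009] shift [-0.2765  0.9875 14.547 ] turn 0.09859855272827645 t 22.3 F [ 0.906   0.4099 -0.5587] gap 1.0006567000257123
```

Emit:
{"method": "move_arm", "body": {"plan": [[[-0.2,0.7,4],0],[[-0.2,0.9,8],0],[[-0.2,1,11],0],[[-0.2,1,13],0],[[-0.2,1,14],0],[[-0.2,1,14.4],0],[[-0.2,1,14.5],0],[[-0.2,1,14.5],0],[[-0.2,1,14.5],0],[[-0.2,1,14.5],0]]}}

```text
time: 23.55
eef_pos: [0.4569, -0.3017, 0.0098]
eef_rot: [[0.082, 0.996, 0.021], [0.997, -0.082, -0.001], [0.001, 0.021, -1.0]]
ft_force: [-0.3, -0.4, 0.6]
finger_gap: 1.0
```

Emit:
{"method": "move_arm", "body": {"plan": [[[0,0,0],0],[[0,0,0],0],[[0,0,0],0],[[0,0,0],0],[[0,0,0],0],[[0,0,0],0],[[0,0,-1],0],[[0,0,-5],0],[[0,0,-10],0],[[0,0,-15],0]], "gripper": 1}}

```text
time: 24.8
eef_pos: [0.4533, -0.3012, 0.1615]
eef_rot: [[0.082, 0.996, 0.021], [0.997, -0.082, -0.001], [0.001, 0.021, -1.0]]
ft_force: [0.7, 0.7, -0.6]
finger_gap: 0.288
```

```bash
python3 -c "
from h import *
c=np.array([.5194,.2582]);ax=np.array([.996,.089]);ay=np.array([-.089,.996])
P=c-.004*ax+.08*ay; print(P)
rel([*P,.1],95.1);cap('wrist','w11')
"
```

```text
[0.5083 0.3375]
pos [ 0.4533 -0.3012  0.1615] xyaw 85.3 tilt [ 0.0208 -0.0008] shift [64.1016  0.1146  6.2059] turn -9.80355360643324 t 24.8 F [ 0.7226  0.6812 -0.5965] gap 0.2878741106204648
```

View pics/w11.png

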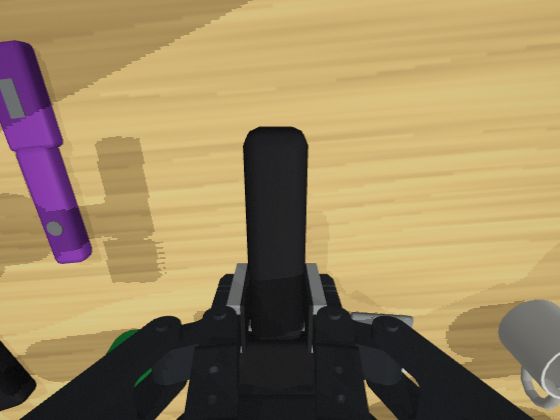

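Emit:
{"method": "move_arm", "body": {"plan": [[[6,0,-2],0],[[12,0,-2],-1],[[18,0,-2],-2],[[24,0,-2],-3],[[30,0,-2],-4],[[36,0,-2],-5],[[42,0,-2],-6],[[48,0,-2],-7],[[54,0,-2],-8],[[60,0,-2],-9.8]]}}

```text
time: 26.1
eef_pos: [0.5038, 0.2972, 0.1855]
eef_rot: [[-0.09, 0.996, 0.028], [0.996, 0.09, -0.006], [-0.009, 0.027, -1.0]]
ft_force: [0.8, -0.0, -1.2]
finger_gap: 0.293
```

```bash
python3 -c "
from h import *
rel([.5083,.3375,.021],95.1);cap('wrist','w12')
"
```

```text
pos [0.5038 0.2972 0.1855] xyaw 95.1 tilt [ 0.0278 -0.0065] shift [ 4.1235  0.3669 16.4347] turn 0.04855512715704435 t 26.1 F [ 0.8396 -0.0497 -1.1649] gap 0.2927957758139564
```

Emit:
{"method": "move_arm", "body": {"plan": [[[4.1,0.4,3],0],[[4.1,0.4,7],0],[[4.1,0.4,11],0],[[4.1,0.4,14],0],[[4.1,0.4,15.5],0],[[4.1,0.4,16.1],0],[[4.1,0.4,16.3],0],[[4.1,0.4,16.3],0],[[4.1,0.4,16.3],0],[[4.1,0.4,16.3],0]]}}

```text
time: 27.4
eef_pos: [0.5087, 0.3436, 0.0229]
eef_rot: [[-0.094, 0.995, 0.029], [0.996, 0.094, -0.003], [-0.006, 0.029, -1.0]]
ft_force: [-0.7, 0.4, -1.5]
finger_gap: 0.287
```

Emit:
{"method": "move_arm", "body": {"plan": [[[0,0,0],0],[[0,0,0],0],[[0,0,0],0],[[0,0,0],0],[[0,0,0],0],[[0,0,-2],0],[[0,0,-5],0],[[0,0,-10],0],[[0,0,-16],0],[[0,0,-20],0]], "gripper": -1}}

```text
time: 28.65
eef_pos: [0.5031, 0.3446, 0.2274]
eef_rot: [[-0.094, 0.995, 0.033], [0.996, 0.094, -0.001], [-0.004, 0.033, -0.999]]
ft_force: [0.1, 0.4, 0.0]
finger_gap: 0.999
```

```bash
python3 -c "
from h import *
rel([.5,.2,.2],95.1);cap('wrist','w13')
"
```

```text
pos [0.5031 0.3446 0.2274] xyaw 95.4 tilt [ 0.0328 -0.0013] shift [-14.3535  -1.7558   2.7442] turn 0.2891377750077595 t 28.65 F [0.059  0.39   0.0375] gap 0.9986291417756735
```

View pics/w13.png

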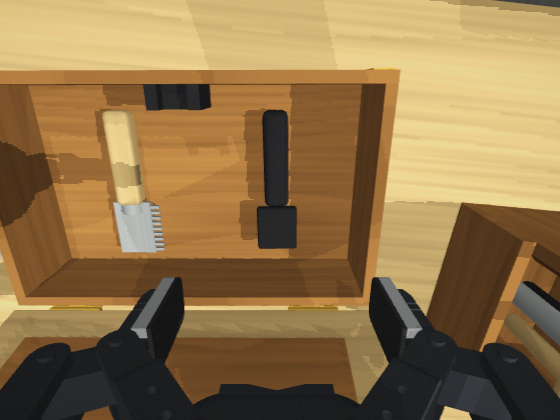

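Emit:
{"method": "move_arm", "body": {"plan": [[[-6,-0.3,-1],10],[[-12,-0.5,-1],20],[[-18,-0.8,-1],30],[[-24,-1,-1],40],[[-31,-1.2,-1],50],[[-36,0,-1],60],[[-42,1.5,-1],70],[[-48,3,-1],80],[[-54,4.5,-1],90],[[-60,5.6,-1],100]]}}

```text
time: 29.95
eef_pos: [0.6165, -0.2485, 0.2467]
eef_rot: [[0.996, -0.086, 0.039], [-0.086, -0.996, 0.001], [0.039, -0.005, -0.999]]
ft_force: [0.6, 0.5, -0.0]
finger_gap: 1.001
```

```bash
python3 -c "
from h import *
rel([.6195,-.262,.2],-9)
"
```

```text
pos [ 0.6165 -0.2485  0.2467] xyaw -4.9 tilt [0.0394 0.0015] shift [0.2295 1.3376 4.6714] turn 4.062349642591215 t 29.95 F [ 0.575   0.4715 -0.0186] gap 1.0013907417150074
```

Emit:
{"method": "move_arm", "body": {"plan": [[[0.2,1.3,2],2],[[0.2,1.3,4.6],4],[[0.2,1.3,4.6],4],[[0.2,1.3,4.6],4],[[0.2,1.3,4.6],4],[[0.2,1.3,4.6],4],[[0.2,1.3,4.6],4],[[0.2,1.3,4.6],4],[[0.2,1.3,4.6],4],[[0.2,1.3,4.6],4]]}}

```text
time: 31.2
eef_pos: [0.6192, -0.2616, 0.2007]
eef_rot: [[0.987, -0.155, 0.039], [-0.155, -0.988, 0.002], [0.039, -0.008, -0.999]]
ft_force: [0.2, -0.2, -0.0]
finger_gap: 0.998
```

```bash
python3 -c "
from h import *
rel([.6195,-.262,.2],-9);cap('wrist','w14');cap('scene','s14');cap('top','t14')
"
```

```text
pos [ 0.6192 -0.2616  0.2007] xyaw -8.9 tilt [0.0394 0.0015] shift [0.0338 0.0354 0.0712] turn 0.05942725256116432 t 31.2 F [ 0.2145 -0.2284 -0.0176] gap 0.9982127751962497
```

View pics/w14.png

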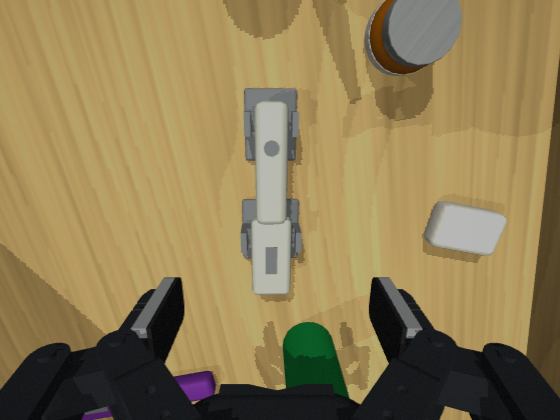

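View pics/s14.png

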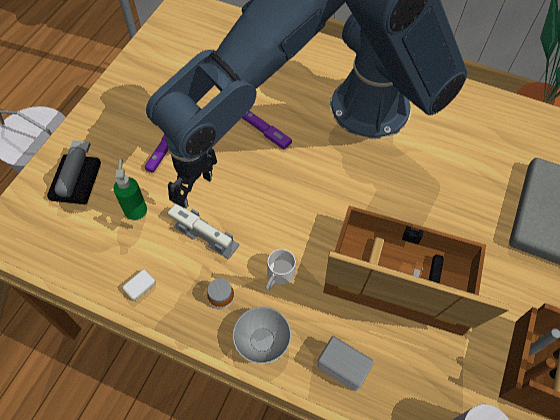

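```bash
python3 -c "
from h import *
d=viewer.capture('wrist')
a=onz(d,271,102,.045);b=onz(d,271.5,293,.043);print(a,b,np.linalg.norm(b-a))
n=onz(d,271.5,222,.049);print('step',n)
u=(b-a)/np.linalg.norm(b-a);u[2]=0;o=a+u*.085;print(o,b-u*.11,np.degrees(np.arctan2(u[1],u[0])))
# edges of handle
for v in (150,200):
  print(onz(d,255.5,v,.042),onz(d,287,v,.042))
rel([o[0],o[1],.018],np.degrees(np.arctan2(u[1],u[0]))+90)
"
```

```text
[ 0.6337 -0.1808  0.045 ] [ 0.6034 -0.3702  0.043 ] 0.19189464535482179
step [ 0.6164 -0.2889  0.049 ]
[ 0.6202 -0.2647  0.045 ] [ 0.6207 -0.2616  0.043 ] -99.08295743188133
[ 0.613  -0.2196  0.042 ] [ 0.6415 -0.2243  0.042 ]
[ 0.6046 -0.2666  0.042 ] [ 0.6346 -0.2716  0.042 ]
pos [ 0.6192 -0.2616  0.2007] xyaw -8.9 tilt [0.0394 0.0015] shift [-0.5564  0.428  18.2582] turn 0.14024376472906397 t 31.4 F [-0.138  -0.2905 -0.0642] gap 0.9961398462090587
```

Emit:
{"method": "move_arm", "body": {"plan": [[[-0.1,0.2,4],0],[[-0.2,0.25,8],0],[[-0.3,0.25,12],0],[[-0.4,0.25,15],0],[[-0.5,0.25,17],0],[[-0.5,0.25,18],0],[[-0.5,0.25,18.2],0],[[-0.5,0.25,18.2],0],[[-0.5,0.25,18.2],0],[[-0.5,0.25,18.2],0]]}}

```text
time: 32.65
eef_pos: [0.6213, -0.2632, 0.0192]
eef_rot: [[0.987, -0.155, 0.04], [-0.155, -0.988, 0.001], [0.039, -0.007, -0.999]]
ft_force: [-0.3, -0.9, -0.2]
finger_gap: 1.0
```

Emit:
{"method": "move_arm", "body": {"plan": [[[0,0,0],0],[[0,0,0],0],[[0,0,0],0],[[0,0,0],0],[[0,0,0],0],[[0,0,0],0],[[0,0,0],0],[[0,0,0],0],[[0,0,0],0],[[0,0,0],0]], "gripper": 1}}

```text
time: 33.9
eef_pos: [0.6216, -0.2632, 0.0196]
eef_rot: [[0.987, -0.155, 0.041], [-0.155, -0.988, 0.001], [0.04, -0.007, -0.999]]
ft_force: [0.1, 1.1, 5.1]
finger_gap: 0.343
```

```bash
python3 -c "
from h import *
rel([.621,-.263,.2],-9);cap('wrist','w15')
"
```

```text
pos [ 0.6216 -0.2632  0.0196] xyaw -8.9 tilt [0.0407 0.0009] shift [  0.6654  -0.143  -18.0288] turn 0.06185226603466276 t 33.9 F [0.0862 1.0517 5.0922] gap 0.3431048046381975
```

View pics/w15.png

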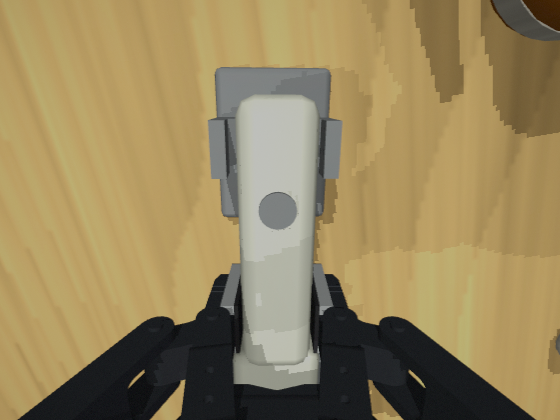

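Emit:
{"method": "move_arm", "body": {"plan": [[[0.1,0,-2],0],[[0.2,0,-6],0],[[0.4,0,-11],0],[[0.6,0,-16],0],[[-3,-4,-18],0],[[-7,-8,-18],0],[[-11,-13,-18],0],[[-14,-18,-18],0],[[-15.5,-23,-18],0],[[-15.5,-23,-18],0]]}}

```text
time: 35.2
eef_pos: [0.4961, -0.0095, 0.1958]
eef_rot: [[0.988, -0.152, 0.041], [-0.152, -0.988, 0.001], [0.041, -0.007, -0.999]]
ft_force: [0.5, -0.3, -1.5]
finger_gap: 0.345
```

```bash
python3 -c "
from h import *
rel([.5134,.3259,.118],5.1);cap('wrist','w16');cap('scene','s16')
"
```

```text
pos [ 0.4961 -0.0095  0.1958] xyaw -8.7 tilt [0.0412 0.0012] shift [ -3.6984 -33.3562   7.8893] turn -13.836605206471546 t 35.2 F [ 0.4868 -0.3242 -1.542 ] gap 0.34525511909049644
```

View pics/s16.png

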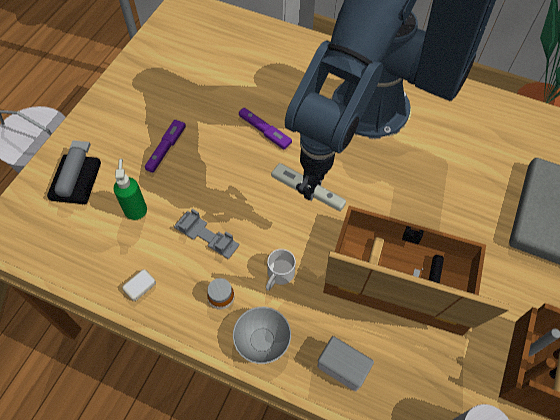

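View pics/w16.png

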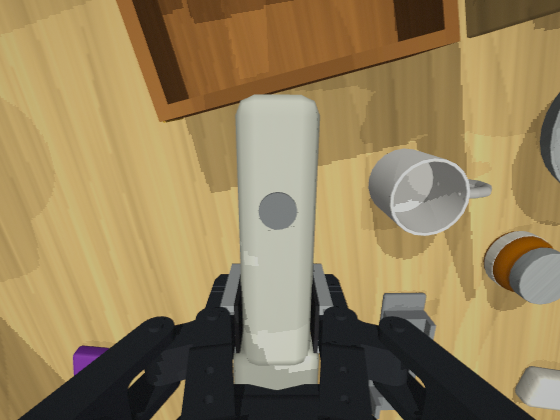

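Emit:
{"method": "move_arm", "body": {"plan": [[[-0.7,-6,0],-2],[[-1.4,-12,0],-4],[[-2,-18,0],-7],[[-2.7,-24,0],-10],[[-3.2,-29,0.5],-13.8],[[-3.7,-33.4,2],-13.8],[[-3.7,-33.4,5],-13.8],[[-3.7,-33.4,7.3],-13.8],[[-3.7,-33.4,7.9],-13.8],[[-3.7,-33.4,7.9],-13.8]]}}

```text
time: 36.55
eef_pos: [0.5159, 0.3232, 0.1179]
eef_rot: [[0.996, 0.085, 0.042], [0.085, -0.996, 0.001], [0.042, 0.003, -0.999]]
ft_force: [0.5, 0.2, -0.9]
finger_gap: 0.346
```

```bash
python3 -c "
from h import *
rel([.5134,.3259,.118],5.1);cap('top','t17');cap('scene','s17')
"
```

```text
pos [0.5159 0.3232 0.1179] xyaw 4.9 tilt [0.0419 0.0005] shift [-0.2232 -0.293  -0.0206] turn -0.22090530303043465 t 36.55 F [ 0.5187  0.2075 -0.9487] gap 0.3455573719593468
```

View pics/t17.png

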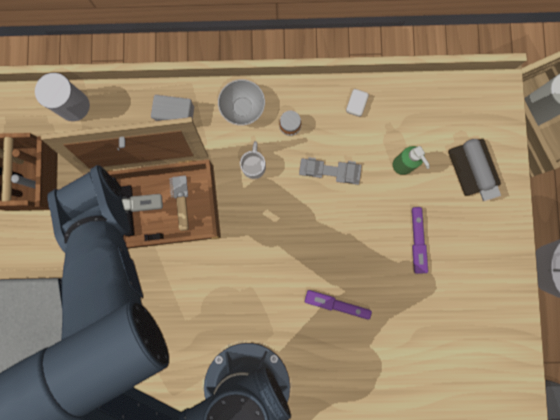

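View pics/s17.png

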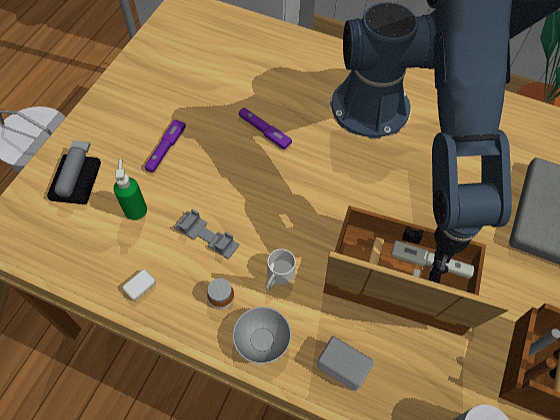

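Emit:
{"method": "move_arm", "body": {"plan": [[[-0.2,-0.2,0],0],[[-0.2,-0.2,0],0],[[-0.2,-0.2,0],0],[[-0.2,-0.2,0],0],[[-0.2,-0.2,0],0],[[-0.2,-0.2,0],0],[[-0.2,-0.2,0],0],[[-0.2,-0.2,0],0],[[-0.2,-0.2,0],0],[[-0.2,-0.2,0],0]]}}

```text
time: 37.9
eef_pos: [0.5138, 0.3254, 0.1185]
eef_rot: [[0.995, 0.085, 0.043], [0.085, -0.996, 0.001], [0.043, 0.002, -0.999]]
ft_force: [1.4, 0.1, -1.0]
finger_gap: 0.344
```

Emit:
{"method": "move_arm", "body": {"plan": [[[0,0,0],0],[[0,0,0],0],[[0,0,0],0],[[0,0,0],0],[[0,0,0],0],[[0,0,0],0],[[0,0,0],0],[[0,0,0],0],[[0,0,0],0],[[0,0,0],0]]}}

```text
time: 39.15
eef_pos: [0.5138, 0.3254, 0.1185]
eef_rot: [[0.995, 0.085, 0.043], [0.085, -0.996, 0.001], [0.043, 0.002, -0.999]]
ft_force: [1.1, -1.0, -2.6]
finger_gap: 0.341
```

Emit:
{"method": "move_arm", "body": {"plan": [[[0,0,0],0],[[0,0,0],0],[[0,0,0],0],[[0,0,0],0],[[0,0,0],0],[[0,0,0],0],[[0,0,0],0],[[0,0,0],0],[[0,0,0],0],[[0,0,0],0]]}}

```text
time: 40.4
eef_pos: [0.5138, 0.3254, 0.1186]
eef_rot: [[0.995, 0.085, 0.043], [0.085, -0.996, 0.001], [0.043, 0.002, -0.999]]
ft_force: [-0.5, 0.6, -1.8]
finger_gap: 0.341
```

Emit:
{"method": "move_arm", "body": {"plan": [[[0,0,0],0],[[0,0,0],0],[[0,0,0],0],[[0,0,0],0],[[0,0,0],0],[[0,0,0],0],[[0,0,0],0],[[0,0,0],0],[[0,0,0],0],[[0,0,0],0]]}}

```text
time: 41.65
eef_pos: [0.5138, 0.3254, 0.1185]
eef_rot: [[0.995, 0.085, 0.043], [0.085, -0.996, 0.001], [0.043, 0.002, -0.999]]
ft_force: [-0.7, 0.1, -1.8]
finger_gap: 0.341
```

Emit:
{"method": "move_arm", "body": {"plan": [[[0,0,0],0],[[0,0,0],0],[[0,0,0],0],[[0,0,0],0],[[0,0,0],0],[[0,0,0],0],[[0,0,0],0],[[0,0,0],0],[[0,0,0],0],[[0,0,0],0]]}}

```text
time: 42.9
eef_pos: [0.5138, 0.3254, 0.1185]
eef_rot: [[0.995, 0.085, 0.043], [0.085, -0.996, 0.001], [0.043, 0.002, -0.999]]
ft_force: [0.3, 0.7, -1.3]
finger_gap: 0.342
```

```bash
python3 -c "
from h import *
rel([.50,-.0095,.2],-8.9)
rel([.6216,-.2632,.2],-8.9)
"
```

```text
pos [0.5138 0.3254 0.1185] xyaw 4.9 tilt [0.0431 0.0013] shift [-3.8834 33.2726 -8.2401] turn 13.800535895592816 t 42.9 F [ 0.3141  0.6546 -1.2682] gap 0.34217998508156816
pos [0.5138 0.3254 0.1185] xyaw 4.9 tilt [0.0431 0.0013] shift [ 6.0557 59.5875 -7.7481] turn 13.800535895592816 t 42.9 F [ 0.3141  0.6546 -1.2682] gap 0.34217998508156816
```

Held for about 6 s at the hover. Now back to the cradle.

Emit:
{"method": "move_arm", "body": {"plan": [[[0,0,-4],0],[[0,0,-8],0],[[-0.7,6,-8.2],2],[[-1.4,12,-8.2],4],[[-2.1,18,-8.2],6],[[-2.8,24,-8.2],8],[[-3.5,30,-8.2],10],[[-2.2,36,-8.2],12],[[-0.4,41.5,-8.2],13.8],[[-0.4,41.5,-8.2],13.8]]}}

```text
time: 44.15
eef_pos: [0.5426, -0.0917, 0.2013]
eef_rot: [[0.986, -0.159, 0.044], [-0.159, -0.987, 0.0], [0.043, -0.007, -0.999]]
ft_force: [0.2, -0.5, -2.4]
finger_gap: 0.338
```

```bash
python3 -c "
from h import *
rel([.6216,-.2632,.1],-8.9)
"
```

```text
pos [ 0.5426 -0.0917  0.2013] xyaw -9.2 tilt [0.0439 0.0005] shift [10.0831 15.7477 10.4581] turn -0.25499369088004187 t 44.15 F [ 0.1539 -0.503  -2.3824] gap 0.3382411431413726
```

Emit:
{"method": "move_arm", "body": {"plan": [[[3,4.7,0],-0.2],[[6,9.4,0],-0.2],[[8.5,13,1],-0.2],[[10.1,15.7,4],-0.2],[[10.1,15.7,8],-0.2],[[10.1,15.7,10.4],-0.2],[[10.1,15.7,10.4],-0.2],[[10.1,15.7,10.4],-0.2],[[10.1,15.7,10.4],-0.2],[[10.1,15.7,10.4],-0.2]]}}

```text
time: 45.4
eef_pos: [0.6222, -0.2628, 0.1016]
eef_rot: [[0.987, -0.155, 0.045], [-0.155, -0.988, -0.0], [0.045, -0.007, -0.999]]
ft_force: [-0.1, 0.7, -0.7]
finger_gap: 0.34
```

```bash
python3 -c "
from h import *
rel([.6216,-.2632,.0205],-8.9);cap('wrist','w18');cap('scene','s18')
"
```

```text
pos [ 0.6222 -0.2628  0.1016] xyaw -8.9 tilt [ 0.0452 -0.0001] shift [-0.4136  0.1037  8.0997] turn -0.0485966826936135 t 45.4 F [-0.1025  0.7255 -0.7474] gap 0.34039830863453513
```

View pics/w18.png

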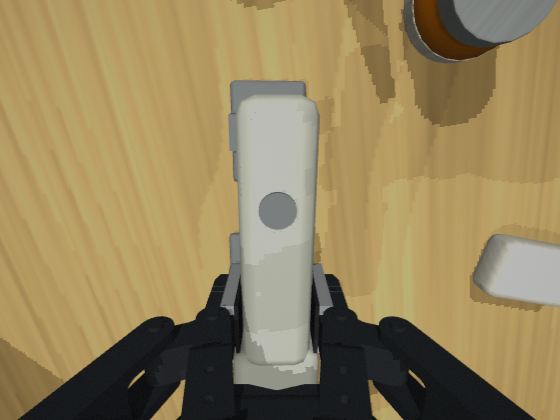

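View pics/s18.png

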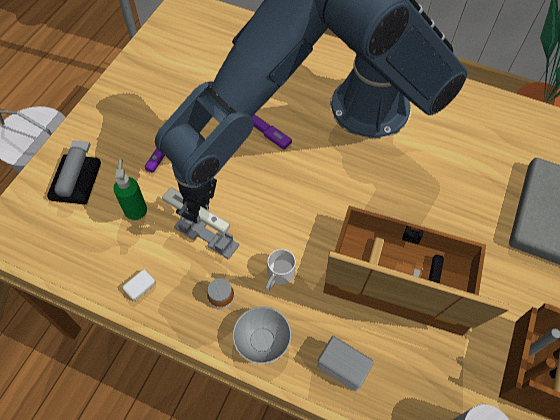

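Emit:
{"method": "move_arm", "body": {"plan": [[[-0.1,0.1,2],0],[[-0.2,0.1,4],0],[[-0.3,0.1,5.5],0],[[-0.35,0.1,6.5],0],[[-0.4,0.1,7.2],0],[[-0.4,0.1,7.6],0],[[-0.4,0.1,7.9],0],[[-0.4,0.1,8.1],0],[[-0.4,0.1,8.1],0],[[-0.4,0.1,8.1],0]]}}

```text
time: 46.75
eef_pos: [0.6216, -0.2632, 0.0203]
eef_rot: [[0.987, -0.155, 0.045], [-0.155, -0.988, -0.0], [0.044, -0.007, -0.999]]
ft_force: [-0.3, -0.5, -1.6]
finger_gap: 0.342
```

```bash
python3 -c "
from h import *
rel([.6216,-.2632,.0200],-8.9);cap('wrist','w19')
"
```

```text
pos [ 0.6216 -0.2632  0.0203] xyaw -9.0 tilt [ 0.0449 -0.    ] shift [-0.0029 -0.0009  0.0281] turn -0.053260517843511934 t 46.75 F [-0.2761 -0.4591 -1.5766] gap 0.3417379271678211
```

View pics/w19.png

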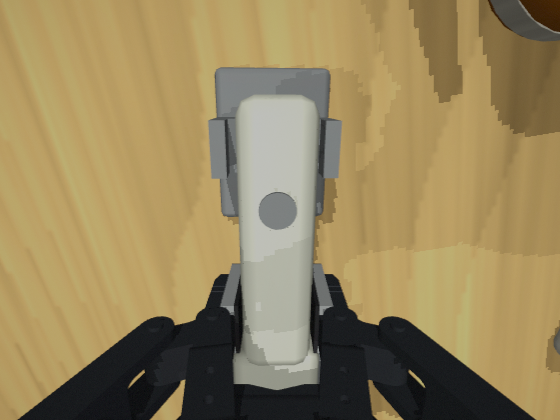

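Identical to the picked pose. Release and lift.

Emit:
{"method": "move_arm", "body": {"plan": [[[0,0,0.05],0],[[0,0,0.05],0],[[0,0,0.05],0],[[0,0,0.05],0],[[0,0,0],0],[[0.1,0,-2],0],[[0.2,0,-5],0],[[0.4,0,-10],0],[[0.6,0,-15],0],[[0.8,0,-18],0]], "gripper": -1}}

```text
time: 48.05
eef_pos: [0.622, -0.2648, 0.2051]
eef_rot: [[0.987, -0.155, 0.049], [-0.155, -0.988, -0.002], [0.048, -0.006, -0.999]]
ft_force: [0.1, 0.3, -0.8]
finger_gap: 0.998
```

```bash
python3 -c "
from h import *
rel([.50,-.05,.42],95.1);cap('wrist','w20');cap('top','t20')
"
```

```text
pos [ 0.622  -0.2648  0.2051] xyaw -9.0 tilt [ 0.0488 -0.0021] shift [-14.3328 -19.444  -22.1061] turn -104.05604385933918 t 48.05 F [ 0.0799  0.298  -0.7843] gap 0.9984338645777567
```

View pics/w20.png

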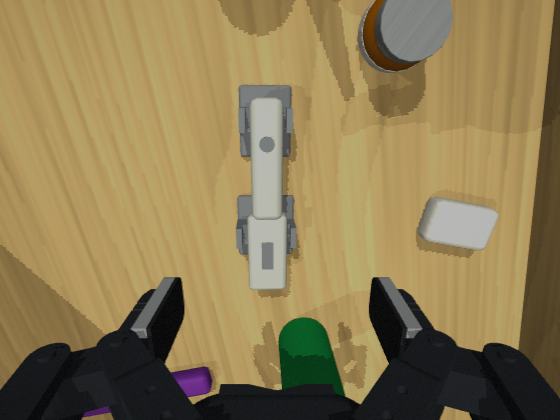

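View pics/t20.png

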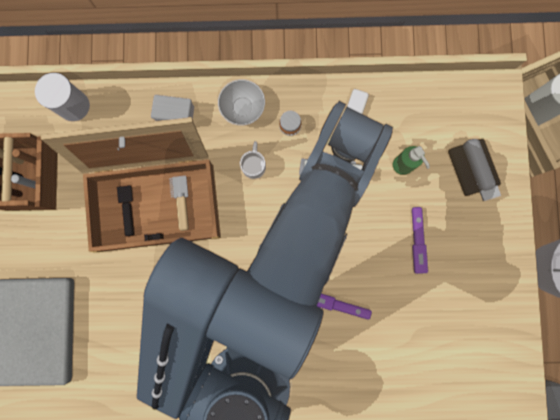

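```bash
python3 -c "
from h import *
rel([.622,-.2648,.42],95.1)
rel([.7067,.275,.42],95.1)
"
```

```text
pos [ 0.6229 -0.2652  0.2062] xyaw -8.9 tilt [ 0.0519 -0.0036] shift [  1.0115  -0.1223 -21.3545] turn -104.0455023651275 t 48.15 F [-0.2185 -0.0927 -0.4718] gap 0.9969798557675428
pos [ 0.6229 -0.2652  0.2062] xyaw -8.9 tilt [ 0.0519 -0.0036] shift [  0.9849 -54.7622 -21.1103] turn -104.0455023651275 t 48.15 F [-0.2185 -0.0927 -0.4718] gap 0.9969798557675428
```

Emit:
{"method": "move_arm", "body": {"plan": [[[0.2,0,-6],-10],[[0.5,0,-12],-20],[[0.8,0,-18],-30],[[1,-5,-21.2],-40],[[1,-11,-21.2],-50],[[1,-17,-21.2],-60],[[1,-23,-21.2],-70],[[1,-29,-21.2],-80],[[1,-35,-21.2],-90],[[1,-40,-21.2],-100]], "gripper": 1}}

```text
time: 49.4
eef_pos: [0.6835, 0.1315, 0.4204]
eef_rot: [[-0.025, 0.998, 0.052], [1.0, 0.025, -0.004], [-0.005, 0.051, -0.999]]
ft_force: [-0.8, -0.9, 0.1]
finger_gap: -0.002
```

```bash
python3 -c "
from h import *
rel([.7067,.275,.42],95.1)
rel([.7067,.275,.3],95.1)
"
```

```text
pos [0.6835 0.1315 0.4204] xyaw 91.4 tilt [ 0.0515 -0.0035] shift [14.2916  2.6723  0.1049] turn -3.6741888913947776 t 49.4 F [-0.8279 -0.8714  0.124 ] gap -0.0024739143126681147
pos [0.6835 0.1315 0.4204] xyaw 91.4 tilt [ 0.0515 -0.0035] shift [14.3495  2.0551 12.0888] turn -3.6741888913947776 t 49.4 F [-0.8279 -0.8714  0.124 ] gap -0.0024739143126681147
```

Emit:
{"method": "move_arm", "body": {"plan": [[[5,1.5,0],-2],[[10,2.7,0],-3.7],[[14.3,2.8,0],-3.7],[[14.3,2.8,0],-3.7],[[14.3,2.7,3],-3.7],[[14.3,2.6,6],-3.7],[[14.3,2.4,9],-3.7],[[14.3,2.2,11.5],-3.7],[[14.3,2.2,12],-3.7],[[14.3,2.2,12],-3.7]]}}

```text
time: 50.65
eef_pos: [0.7083, 0.2741, 0.3019]
eef_rot: [[-0.089, 0.995, 0.052], [0.996, 0.089, -0.003], [-0.008, 0.052, -0.999]]
ft_force: [0.1, 0.1, 0.1]
finger_gap: 0.0
```

```bash
sed -i 's/arange(0,1.76,.1)/arange(-.03,1.76,.09)/' lid.py; python3 lid.py;python3 -c "
from h import *
cap('scene','s21')"
```

```text
[0.7083 0.2741 0.3019] [0.1352 0.1314 0.1029] 50.65
chest rel 0.07956411863567228 0.20591175484024846
-0.03 [0.4129 0.2487 0.1012] [  0.26 -30.65  18.51]
0.06 [0.4163 0.249  0.1215] [  0.24 -30.21  16.5 ]
0.15 [0.4214 0.2495 0.1413] [  0.23 -29.59  14.55]
0.24 [0.4283 0.2501 0.1604] [  0.21 -28.8   12.68]
0.33 [0.4368 0.2508 0.1786] [  0.2  -27.86  10.91]
0.42 [0.4468 0.2517 0.1958] [  0.18 -26.76   9.24]
0.51 [0.4582 0.2528 0.2118] [  0.17 -25.54   7.7 ]
0.6 [0.4709 0.2539 0.2266] [  0.16 -24.18   6.28]
0.69 [0.4848 0.2551 0.2401] [  0.15 -22.72   5.01]
0.78 [0.4998 0.2565 0.2521] [  0.14 -21.16   3.89]
0.87 [0.5156 0.2579 0.2626] [  0.13 -19.52   2.92]
0.96 [0.5321 0.2594 0.2715] [  0.12 -17.81   2.12]
1.05 [0.5487 0.2608 0.2798] [  0.12 -16.11   1.38]
1.14 [0.5655 0.2623 0.2873] [  0.11 -14.38   0.72]
1.23 [0.583  0.2639 0.2932] [  0.11 -12.61   0.22]
1.32 [0.6009 0.2655 0.2976] [  0.1  -10.79  -0.12]
1.41 [0.6191 0.2671 0.3003] [ 0.1  -8.95 -0.3 ]
1.5 [0.6374 0.2688 0.3013] [ 0.1  -7.1  -0.31]
1.59 [0.6558 0.2704 0.3007] [ 0.1  -5.26 -0.16]
1.68 [0.6741 0.272  0.2985] [ 0.1  -3.44  0.17]
```

View pics/s21.png

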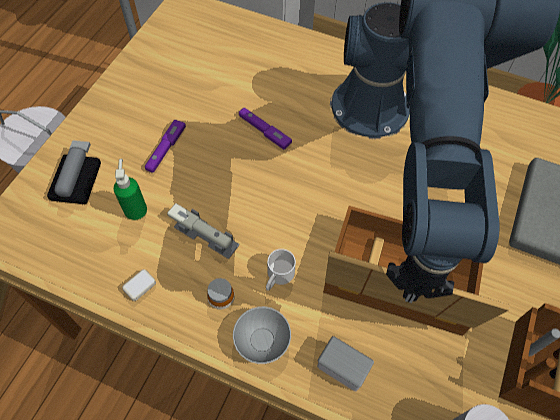

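Emit:
{"method": "move_arm", "body": {"plan": [[[0.1,-1.6,0.1],0],[[0.1,-3.4,0.1],0],[[0.1,-5.2,-0.1],0],[[0.1,-7.1,-0.3],0],[[0.1,-8.9,-0.3],0],[[0.1,-10.8,-0.1],0],[[0.1,-12.6,0.2],0],[[0.1,-14.4,0.7],0],[[0.1,-16.1,1.4],0],[[0.1,-17.8,2.1],0]]}}

```text
time: 51.95
eef_pos: [0.5327, 0.2594, 0.2736]
eef_rot: [[-0.089, 0.994, 0.056], [0.996, 0.089, -0.002], [-0.007, 0.056, -0.998]]
ft_force: [2.6, 1.1, 0.6]
finger_gap: 0.003
```

```bash
python3 lid.py | head -16;python3 -c "
from h import *
cap('scene','s22')"
```

```text
[0.5327 0.2594 0.2736] [2.643  1.0531 0.56  ] 51.95
chest rel -0.09665927520425378 0.17759235307858315
-0.03 [0.4129 0.2487 0.1012] [  0.12 -12.97  16.54]
0.06 [0.4163 0.249  0.1215] [  0.11 -12.52  14.53]
0.15 [0.4214 0.2495 0.1413] [  0.09 -11.89  12.59]
0.24 [0.4283 0.2501 0.1604] [  0.08 -11.1   10.72]
0.33 [0.4368 0.2508 0.1786] [  0.07 -10.15   8.95]
0.42 [0.4468 0.2517 0.1958] [ 0.05 -9.05  7.29]
0.51 [0.4582 0.2528 0.2118] [ 0.04 -7.81  5.75]
0.6 [0.4709 0.2539 0.2266] [ 0.03 -6.45  4.34]
0.69 [0.4848 0.2551 0.2401] [ 0.02 -4.99  3.08]
0.78 [0.4998 0.2565 0.2521] [ 0.01 -3.42  1.96]
0.87 [0.5156 0.2579 0.2626] [ 0.01 -1.78  1.  ]
0.96 [0.5321 0.2594 0.2715] [ 0.   -0.07  0.2 ]
1.05 [0.5487 0.2608 0.2798] [-0.01  1.64 -0.53]
1.14 [0.5655 0.2623 0.2873] [-0.01  3.37 -1.18]
```

View pics/s22.png

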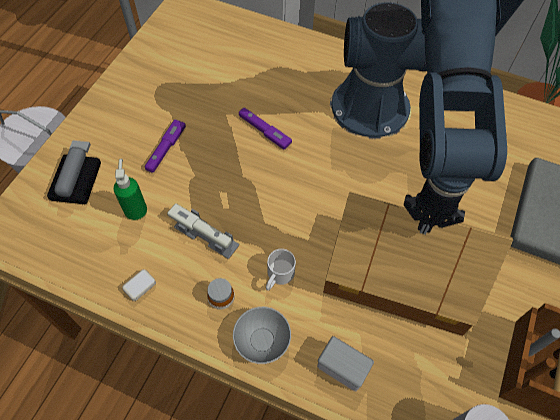

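Emit:
{"method": "move_arm", "body": {"plan": [[[0,-0.9,0.6],0],[[0,-1.8,1],0],[[0,-3.4,2],0],[[0,-5,3.1],0],[[0,-6.5,4.3],0],[[0,-7.8,5.7],0],[[0,-9.1,7.3],0],[[0,-10.2,8.9],0],[[0,-11.1,10.7],0],[[0.1,-11.9,12.6],0]]}}

```text
time: 53.25
eef_pos: [0.4194, 0.2494, 0.1403]
eef_rot: [[-0.089, 0.994, 0.055], [0.996, 0.089, -0.002], [-0.007, 0.055, -0.998]]
ft_force: [1.9, -0.2, 2.1]
finger_gap: 0.001
```

```bash
python3 lid.py | head -7
```

```text
[0.4194 0.2494 0.1403] [ 1.9174 -0.2363  2.0619] 53.25
chest rel -0.2104064939488042 0.04425306654748723
-0.03 [0.4129 0.2487 0.1012] [ 0.02 -0.86  3.87]
0.06 [0.4163 0.249  0.1215] [ 0.01 -0.42  1.85]
0.15 [0.4214 0.2495 0.1413] [-0.01  0.21 -0.09]
0.24 [0.4283 0.2501 0.1604] [-0.02  1.   -1.96]
0.33 [0.4368 0.2508 0.1786] [-0.04  1.95 -3.73]
```

Emit:
{"method": "move_arm", "body": {"plan": [[[0,-0.2,1.2],0],[[0,-0.4,2.2],0],[[0,-0.5,3],0],[[0,-0.5,3.4],0],[[0,-0.5,3.7],0],[[0,-0.5,3.85],0],[[0,-0.5,3.9],0],[[0,-0.5,3.5],0],[[0,-0.5,3.0],0],[[0,-0.5,2.5],0]]}}

```text
time: 54.5
eef_pos: [0.4159, 0.2489, 0.1155]
eef_rot: [[-0.089, 0.994, 0.056], [0.996, 0.089, -0.002], [-0.007, 0.055, -0.998]]
ft_force: [0.6, -0.6, -0.5]
finger_gap: -0.002
```

```bash
python3 -c "
from h import *
rel([.4155,.249,.13]);cap('scene','s23');cap('wrist','w23')"
```

```text
pos [0.4159 0.2489 0.1155] xyaw 95.1 tilt [ 0.0555 -0.002 ] shift [ 0.0021  0.0417 -1.4531] turn None t 54.5 F [ 0.578  -0.6474 -0.5061] gap -0.0024673564001463305
```

View pics/w23.png

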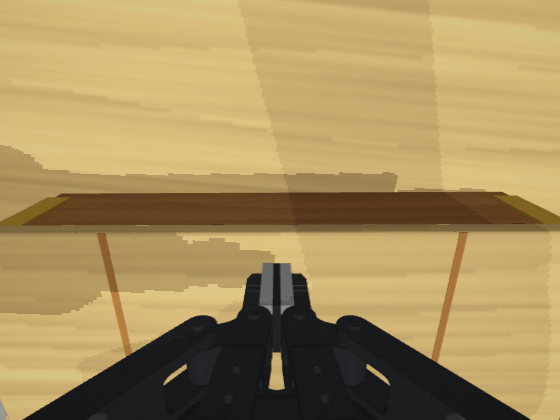

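```bash
python3 -c "
from h import *
d=viewer.capture('wrist')
for z in (.096,.108,.101,.115): print(z,proj(d,(.3952,.2473,z)))
im=cv2.imread('pics/w23.png');print(im[205:240,277].tolist())
s=arm.state();print(s['ft_force'],s['time'])"
```

```text
0.096 [279.2221 223.9633]
0.108 [279.2518 233.9035]
0.101 [279.234  227.9458]
0.115 [279.2711 240.3576]
[[36, 67, 103], [33, 67, 101], [34, 68, 101], [33, 62, 95], [32, 61, 93], [30, 63, 98], [29, 64, 96], [28, 64, 97], [30, 65, 98], [32, 66, 100], [34, 67, 105], [34, 68, 104], [30, 65, 101], [31, 66, 100], [31, 64, 97], [29, 62, 94], [32, 61, 94], [31, 62, 96], [31, 65, 100], [36, 73, 104], [64, 101, 125], [65, 104, 126], [67, 107, 129], [66, 107, 129], [66, 107, 130], [67, 110, 132], [71, 114, 138], [90, 142, 167], [105, 163, 190], [111, 171, 199], [116, 180, 208], [123, 188, 217], [127, 191, 220], [127, 193, 221], [126, 193, 221]]
[-0.1015 -0.5012 -0.2952] 54.65
```

Emit:
{"method": "move_arm", "body": {"plan": [[[0,0,-0.5],0],[[0,0,-1],0],[[0,0,-1.5],0],[[0,0,-2.5],0],[[0,0,-4],0],[[0,0,-6],0],[[0,-1,-9],0],[[0,-1,-12],0],[[0,-1,-14],0],[[0,-1,-14],0]]}}

```text
time: 55.9
eef_pos: [0.3986, 0.2486, 0.2564]
eef_rot: [[-0.089, 0.994, 0.059], [0.996, 0.089, -0.0], [-0.006, 0.059, -0.998]]
ft_force: [0.7, 0.5, -0.6]
finger_gap: -0.0
```

Emit:
{"method": "move_arm", "body": {"plan": [[[4,-1,-4],0],[[8,-3,-4],0],[[12,-6,-4],0],[[15,-9,-4],0],[[18,-12,-4],0],[[20,-14,-4],0],[[20,-14,-4],0],[[20,-14,-4],0],[[20,-14,-4],0],[[20,-14,-4],0]]}}

```text
time: 57.15
eef_pos: [0.2397, 0.4349, 0.287]
eef_rot: [[-0.088, 0.994, 0.059], [0.996, 0.088, -0.0], [-0.006, 0.059, -0.998]]
ft_force: [0.8, 0.3, -0.4]
finger_gap: 0.002
```

```bash
python3 -c "
from h import *
rel([.4155,.249,.13]);cap('scene','s24');cap('top','t24')"
```

```text
pos [0.2397 0.4349 0.287 ] xyaw 95.1 tilt [ 0.0589 -0.0004] shift [-19.9853  14.9119  16.7144] turn None t 57.15 F [ 0.8076  0.3106 -0.4411] gap 0.002389624255293114
```

View pics/s24.png

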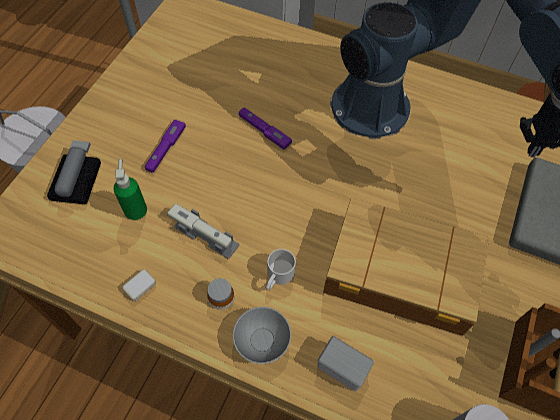

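View pics/t24.png

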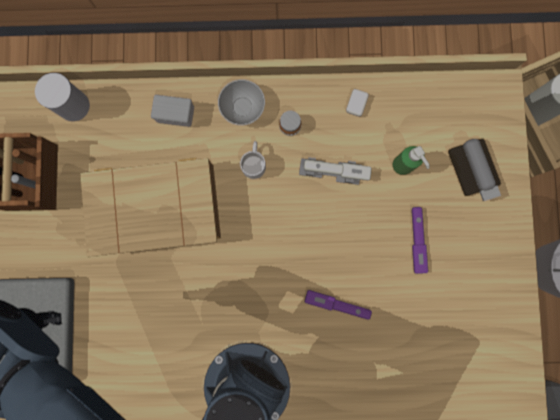

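```bash
python3 -c "
from h import *
print(arm.hand_in())"
```

```text
the job is handed in; nothing more can be done
None
```

I finished the job and handed it in at about 57 s. The tools are in the chest, the wand has done its pass and is back in its cradle, and the lid is shut.

**What I did**
- **Lid opening:** I pressed the front of the lid until the latch let go, then let it rise against the fingers at about 0.5 rad/s until it stood open.
- **Tools:** Only the comb and the slicker were on the bench. Both went into the chest.
- **Wand:** I held it over the middle of the chest for about 6 s, with the lamp about 90 mm above the tools. I then laid it back in its cradle at the same pose I took it from.
- **Lid closing:** I pushed the lid down from behind and pressed it to the latch depth.

**Last checks**
- **Lid:** Its front edge is at shut height. The finger felt no force just above it, and it stayed shut after the arm moved away.
- **Wand and standing objects:** The wand lies in its cradle. The cup, bottle, jar and purple look-alikes are at the same pixels as at the start.
- **Tools inside:** The last top view with the lid open showed the comb and slicker in the chest.

**What did not go cleanly**
- **First try at opening:** It left the lid latched. I pressed it twice in a row, and it probably opened and caught again. The second of those presses, made with the closed fingertips against the lid's stop, read 56 N at the wrist. That is under the 120 N wrist limit but over the 40 N limit on the arm or gripper body, which I took not to cover the fingertips. A new press then opened it.
- **Tool tilt:** The gripper's tilt slowly grew to about 3.4° by the end. It was about 2.5° during the wand hold, so the wand was level only to within that.

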